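# Proof-pull a glued coupon on the spring-gauge rig

## Task

Load the longer of the two plastic coupons into the pull rig: slip one head under the overhanging lip of the gauge's grip, swing the other head down flat into the carriage's grip without forcing anything, and let go. Then draw the carriage away by its pull bow, without touching the coupon, until the gauge stands at its long 12 N proof mark, never going past 15 N, and hold it there for at least two seconds. Ease the carriage back, without letting it snap, until the gauge is at zero again, and leave the coupon lying flat in both grips and the other things where they are.

Things in the scene. Friction and masses are not known exactly. Their poses are not given: they have to be found in the camera images.
- pull_rig: Fixed bench rig: base 440 x 90 x 12 mm (x -205 to 235 mm), origin on the worktop on its middle line; its +x is the pull direction, from gauge to pull bow. Grey gauge housing at x -203 to -95, 56 mm wide, top at 52 mm. In line with it: the gauge's rod and grip, the coupon's place, the carriage.
- proof_mark (a point): The 12 N mark on the white dial plate on the gauge housing: one heavy line across the whole plate with diamond ends. Ticks every 1 N (2.5 mm), longer at 0, 5, 10, 15, 20 N. The dark pointer stands at the tick farthest from the grips (0 N) and moves towards the grips (+x); it reaches this line at 12 N.
- rod_grip: Steel grip on the gauge's rod (moves with joint gauge), axes as the rig's. Origin: middle of its pocket floor at the end wall, 28 mm above the worktop. Pocket 42 mm wide, from x 0 to 36 mm; then two stop posts (x 36 to 48) 8.5 mm high beside a slot 22 mm wide. Side walls 9 mm high, ending at x 48. The end wall is solid: a head may be pushed gently against it.
- lip_edge (a point): Middle of the lower front edge of the lip over the rod grip's end wall: 10 mm out from that wall, 14.5 mm above the pocket floor; the lip is 6 mm thick, 56 mm wide. A head can neither drop nor slide in flat, for the stop posts are too high: slip it in along its own length, tilted 10 to 18 degrees with the leading end lowest, then swing it down.
- carriage_grip: Steel grip on the carriage, open above, axes as the rig's. Origin: middle of its pocket floor at the end wall nearest the pull bow, 28 mm above the worktop. Pocket 42 mm wide, from x 0 to -54 mm; then two stop posts (x -54 to -66) 8.5 mm high beside a slot 22 mm wide. Side walls 9 mm, end wall 12 mm high. Some 10 to 20 mm of slack comes before the gauge reads.
- pull_bar (a point): Middle of the cross bar of the carriage's steel pull bow: 10 mm round bar across the rig (along its y), 46 mm above the worktop, bow 82 mm wide. The opening between it and the carriage runs from 52 to 5 mm behind this point (-x) and is about 60 mm wide: fingers can hook the bar there from above. Below lie the base (top 12 mm) and a 26 mm wide rail (top 20 mm).
- gauge (a joint): Extension of the gauge's sprung rod in m: 0 at rest, 0.030 at the 12 N mark, 0.0375 at 15 N (spring 400 N/m; stop at 0.05). The rod cannot go below 0.
- carriage (a joint): Position of the carriage along the rig's +x in m, 0 nearest the gauge to 0.07; it slides freely with about 1 N of friction and has no spring of its own, so a loaded gauge pulls it back.
- long_coupon: The coupon to load: flat grey plastic, T-headed at both ends (both alike), 165 mm long along its x, 8 mm thick, two heads 30 mm long and 34 mm wide, straight waist 105 mm long and 16 mm wide with a dark glue line in the middle; 40 g. Origin: centre of its underside. Starts flat on the worktop; z up.
- short_coupon: Bystander: the same shape but 100 mm long, 26 mm wide heads, 14 mm waist, 8 mm thick. Origin: centre of its underside. Does not fit the rig; it may lie in either of the two places.
- timer: Bystander: white lab timer 62 x 66 x 18 mm, behind the rig; origin under its centre.
- cup_a: Bystander: sample cup with red lid, 47 mm wide, 66 mm high, to the right; origin under its centre.
- cup_b: Bystander: sample cup with red lid, 47 mm wide, 66 mm high, to the right; origin under its centre.

How it is judged:
On the way, in this order (a step that is already met when the one before it is completed fails the run):
1. the long coupon lies flat in both grips, released, with the gauge at zero (x of long_coupon in the frame of rod_grip between 0.08 and 0.091 m and y of long_coupon in the frame of rod_grip between -0.006 and 0.006 m and z of long_coupon in the frame of rod_grip between -0.003 and 0.003 m and angle between long_coupon's own z axis and vertical below 0.035 rad and angle between the x axis of long_coupon and the x axis of pull_rig, either way round below 0.09 rad and contact force between the fingers and long_coupon below 0.1 N and value of joint gauge below 0.004 m), for 0.3 s.
2. the gauge is held between 11 and 13 N for two seconds by the carriage, the load passing through the coupon, which is not touched (value of joint gauge between 0.0275 and 0.0325 m and contact force between long_coupon and carriage_grip above 7 N and contact force between long_coupon and rod_grip above 7 N and contact force between the fingers and rod_grip below 0.1 N and contact force between the fingers and long_coupon below 0.1 N and angle between long_coupon's own z axis and vertical below 0.035 rad), for 2 s.
At the end, for the whole second after the job is handed in: The long coupon rests flat (within 2 degrees) in both grips, its underside within 3 mm of the pocket floors; the gauge is back within 1.6 N of zero; nothing moves; the short coupon, timer and cups are within 20 mm of where they stood (value of joint gauge below 0.004 m and x of long_coupon in the frame of rod_grip between 0.08 and 0.091 m and y of long_coupon in the frame of rod_grip between -0.006 and 0.006 m and z of long_coupon in the frame of rod_grip between -0.003 and 0.003 m and angle between long_coupon's own z axis and vertical below 0.035 rad and angle between the x axis of long_coupon and the x axis of pull_rig, either way round below 0.09 rad and linear speed of long_coupon below 0.02 m/s and distance of each of short_coupon, timer, cup_a, cup_b from where it was at the start of the episode below 0.02 m); the robot touches nothing.
It fails at once if the gauge is pulled past 15 N (value of joint gauge above 0.0375 m).
It fails at once if the carriage or gauge snaps back (faster than 0.4 m/s) (velocity of joint any of carriage, gauge below -0.4 m/s).
It fails at once if the coupon is forced into a grip with more than 50 N (contact force between long_coupon and rod_grip above 50 N or contact force between long_coupon and carriage_grip above 50 N).
It also fails if it takes over 61 s, if anything falls off the work surface, if the arm or the gripper's body presses on something with over 40 N, if the wrist force passes 120 N, or if a joint passes its speed limit or range.

## Robot

A 7-joint arm with a two-finger parallel gripper is mounted at the origin on a cart in front of the work surface, level with it; the furniture and walls round the work are solid. World frame = base frame: x ahead of the robot, y to its left, z up, the work surface at z = 0. Lengths are in m, angles in rad, forces in N, time in s.
With the tool pointing down it reaches from about 0.4 to 0.85 m from the base axis. Payload 10.4 kg.
Tool frame: the origin (TCP) lies between the finger pads; the fingertips stand 22 mm ahead of it and the grasp point (between the pads) lies 3 mm ahead of it; z points along the fingers, y is the line along which they close (so a half turn about z gives the same grasp; the last joint's range is limited). The gripper opens to 85 mm and grips with 20 to 120 N. Pads are 22 mm wide; open, the fingers measure 114 mm over their backs; the gripper's body (76 mm by 85 mm) begins 54 mm behind the grasp point. The pads swing forward as they close: fully open they stand 13 mm farther back than shut.
Start: joints at [-1.195, 0.332, -0.065, 1.46, 0.022, 1.35, -0.088], TCP at [0.243, 0.576, 0.253] pointing down, gripper open.
Joint ranges: [-2.6, 2.6], [-0.5, 2.12], [-1.47, 1.34], [0.16, 2.42], [-1.27, 4.41], [0.06, 2.06], [-2.6, 2.6]. Speed limits (rad/s): [2.22, 2.22, 2.79, 2.79, 3.14, 3.14, 3.14].

## Interface

Orientations are given as a unit quaternion [x, y, z, w].
In Python, from workcell import manip, camera, ticket, boxes_of, outline_of gives the robot as it stands.
- The arm moves only by the tool carry_out, never from a script. Its argument "deltas" is a list of rows, each a list of 5 numbers: the shift along the tool's x, y, z as a fraction of full scale, then the turn about the tool's z as a fraction of full scale, then the opening, from -1 (shut) to 1 (fully open), so that 0 is half open. In form: [[tx, ty, tz, spin, gripper], ...]. A call has 1 to 20 rows; each row is the pose to reach, as a shift and turn from the pose commanded when the call began, along the tool's axes at that moment; what a row does not reach only later rows make up. Full scale, the value 1, is 150 mm for a shift and 30 degrees for a turn. A row lasts 1/8 s, in which the tool goes at most 62.5 mm and 10.7 degrees, less where a joint would pass 70% of its speed; a pose out of reach is approached as far as the arm can. A call with a number of a shift or a turn outside -1 to 1 is refused whole. A call with a gripper value outside its range is refused whole. The fingers move at their own pace and stop on an object; "force" is the grip in N (left out, the last holds). Time passes only in rows, so rows that repeat a pose let the fingers close. It gives the time, the measured TCP pose, the force, the opening and the grip force at its end, in the units of the state.
- manip.get_obs(): the state, without advancing time (a new reading comes with each control period).
- camera(name): name is "scene" or "top"; returns a dict with "img" (400x640x3 uint8, red, green, blue), "depth" (400x640 float32, m along the optical axis (not along the pixel's ray), 0 where there is no reading), "vertical_fov" (degrees; the focal length in pixels is half the picture's height over the tangent of half this angle, whatever the lens; pixels are square), "cx", "cy" (the principal point, pixels), "R" (3x3) and "t" (3): a world point X has camera coordinates R X + t. Camera axes: x right, y down, z forward; pixel columns grow to the right and rows downward; lengths in m; the calibration is good to about 2 mm. A picture is of the moment at which its call begins.
- ticket.hand_in(): hands the job in; it is judged then, once.
Trained networks look in a picture, given as the dict that the camera call returned (one of the last four; its "shot" number tells which), for a name from the list of things; names that differ only in an ending like _2 or _b are one class to them, and where a whole thing is asked for, a point or a joint stands for the part that bears it (a point fixed in the world has none). Each returns a list of dicts, best first, with "conf" (0 to 1); they miss things now and then, are a little off and sometimes report something else, mostly with a low value. They report only what shows in the picture. A call takes as long as a camera call.
- boxes_of(query, picture): "position" ([x, y, z] in m, in world coordinates, good to about 4 mm: the middle of the surface that is visible of it).
- outline_of(query, picture): "region" (400x640 bool, what is visible of it).
The state is a dict: "clock": time; "joint_pos": joint angles; "joint_velocities": joint speeds; "tau": joint torques, N m; "position": TCP position; "ee_rot": TCP orientation; "ft_force": force on the tool from outside, world axes, zero at the start; "torque": the same for the moment, N m; "grip_width": opening from 0.0 (shut) to 1.0 (fully open); "grasp_force": force on a finger pad.
Only numpy, scipy, OpenCV 4.12 (cv2) and the standard library are available. Lean on these libraries where they do the work, as an engineer would, in place of code of your own. Each camera call takes 0.05 s, during which the arm holds its last target. There are 200 camera calls.

## Working session

There is one attempt and no reset: what is moved stays moved. The work goes in short steps, Python scripts to look and compute and a tool call to move; the robot and the scene stay as the last step left them, time stands still between calls to the robot, and variables do not carry over. Pictures are saved under pics/ and viewed, at most 10 in all, crops included, and the job is handed in when it is done.

Besides the shell and the picture viewer there is one more tool, called after "Request:" in YAML: its name, and indented under it one key for each argument. carry_out: Moves the arm, as the interface text tells. Its arguments: {"type":"object","properties":{"deltas":{"type":"array","items":{"type":"array","items":{"type":"number"}}},"force":{"type":"number"}},"required":["deltas"]}

```bash
mkdir -p pics; ls; cat > h.py <<'E'
import numpy as np,cv2
from workcell import manip,camera,ticket,boxes_of,outline_of
def f(c): return 200/np.tan(np.radians(c["vertical_fov"]/2))
def pts(c):
    F=f(c);v,u=np.mgrid[:400,:640];d=c["depth"].astype(float)
    P=np.stack([(u-c["cx"])/F*d,(v-c["cy"])/F*d,d],-1)
    return (P-c["t"])@c["R"]
def proj(c,X):
    p=c["R"]@np.array(X)+c["t"];return p[:2]/p[2]*f(c)+[c["cx"],c["cy"]]
def save(c,n): cv2.imwrite("pics/"+n,c["img"][:,:,::-1])
E
python3 - <<'E'
from h import *
np.set_printoptions(precision=4,suppress=True)
for n in("scene","top"):
    c=camera(n);save(c,n+"0.png");print(n,c["vertical_fov"],c["R"].tolist(),c["t"])
    for q in("pull_rig","rod_grip","lip_edge","carriage_grip","pull_bar","proof_mark","long_coupon","short_coupon","timer","cup_a"):
        print(q,[(np.round(b["position"],4).tolist(),round(b["conf"],2)) for b in boxes_of(q,c)][:3])
o=manip.get_obs();print(o)
E
```

```text
pics
scene 45.47850025418666 [[0.8935592907719084, -0.4485140403779815, -0.019671030959826606], [-0.20374067672273288, -0.3660821280522572, -0.9080052930293379], [0.4000519097864262, 0.815364354816023, -0.41849664081290283]] [-0.5444  0.1611  1.5821]
pull_rig [([0.4799, -0.0691, 0.02], 0.7)]
rod_grip [([0.4984, 0.0619, 0.0284], 0.69)]
lip_edge [([0.4974, 0.0625, 0.0345], 0.47)]
carriage_grip [([0.4713, -0.1093, 0.0373], 0.57)]
pull_bar [([0.4702, -0.1049, 0.0383], 0.61)]
proof_mark [([0.4768, -0.0656, 0.0165], 0.91), ([0.5547, -0.4442, 0.0549], 0.16)]
long_coupon [([0.4724, -0.1093, 0.0403], 0.33)]
short_coupon [([0.5088, 0.4018, 0.007], 0.49)]
timer [([0.4981, 0.0643, 0.0327], 0.62), ([0.6773, -0.0575, 0.0183], 0.44), ([0.5519, -0.4411, 0.0535], 0.34)]
cup_a [([0.4869, -0.5167, 0.0505], 0.68), ([0.553, -0.4429, 0.057], 0.51)]
top 52.46084816896153 [[0.027326900335399522, -0.9995090332652472, 0.015327522279549694], [-0.9939677964163571, -0.02879821495115464, -0.10582382767051111], [0.1062132769726558, -0.012343226352864077, -0.994266757242709]] [-0.0848  0.5823  1.5625]
pull_rig [([0
[... 403 characters left out ...]
0.8), ([0.6768, -0.0424, 0.0133], 0.71)]
short_coupon []
timer [([0.6785, -0.0434, 0.0135], 0.67), ([0.4858, 0.2905, 0.0069], 0.22)]
cup_a [([0.5604, -0.4285, 0.0666], 0.64)]
{'clock': 1.1, 'joint_pos': array([-1.1946,  0.3322, -0.0647,  1.4601,  0.0216,  1.3499, -0.0885]), 'joint_velocities': array([-0.    , -0.0012,  0.0012,  0.0013,  0.0002, -0.0004,  0.0012]), 'tau': array([  0.0009, -62.524 ,   0.0494, -39.183 ,   0.0165,   0.0017,
        -0.    ]), 'position': array([0.2427, 0.576 , 0.2533]), 'ee_rot': array([0.1981, 0.9802, 0.    , 0.    ]), 'ft_force': array([ 0.5292,  0.548 , -0.6689]), 'torque': array([0.0327, 0.0111, 0.0728]), 'grasp_force': 0.0, 'grip_width': 1.0036226490974536}
```

View pics/top0.png

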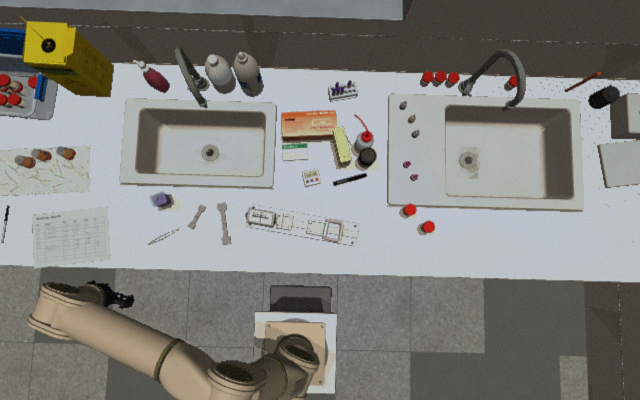

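View pics/scene0.png

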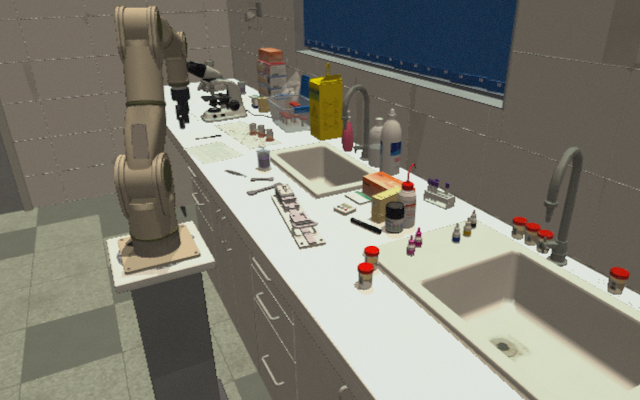

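The top view shows the rig from about (247,215) to (360,235), with the gauge on the left (robot +y). The long coupon is at (224,222), the short one at (197,215) and the timer at (311,178). The cups are at (409,210) and (428,227). Next I'll zoom in and fit the geometry.

```bash
python3 - <<'E'
from h import *
import pickle
np.set_printoptions(precision=4,suppress=True)
D={n:camera(n) for n in("top","scene")}
pickle.dump(D,open("d0.pkl","wb"))
c=D["top"];s=D["scene"]
a=cv2.resize(c["img"][190:255,180:370],(800,274),interpolation=cv2.INTER_CUBIC)
b=cv2.resize(s["img"][170:255,240:340],None,fx=3.8,fy=3.8,interpolation=cv2.INTER_CUBIC)
im=np.zeros((600,800,3),np.uint8);im[:274]=a;im[274:274+b.shape[0],:b.shape[1]]=b[:326]
cv2.imwrite("pics/crop0.png",im[:,:,::-1])
for n in D:
  for q in("long_coupon","short_coupon","pull_rig","rod_grip","carriage_grip"):
    for r in outline_of(q,D[n])[:2]:
        m=r["region"];P=pts(D[n])[m];v,u=np.nonzero(m)
        print(n,q,round(r["conf"],2),m.sum(),u.min(),u.max(),v.min(),v.max(),P.mean(0),P.std(0))
E
```

```text
top long_coupon 0.49 196 218 230 204 244 [0.4825 0.2919 0.0162] [0.0529 0.0271 0.1147]
top long_coupon 0.18 423 307 342 219 241 [ 0.477  -0.0964  0.0385] [0.023  0.0371 0.0773]
top short_coupon 0.41 140 188 205 205 228 [0.5115 0.3967 0.0306] [0.0302 0.0557 0.191 ]
top pull_rig 0.67 2464 246 358 205 245 [ 0.49   -0.014   0.0315] [0.0311 0.1244 0.0919]
top pull_rig 0.67 205 276 292 213 228 [0.5018 0.0542 0.0374] [0.0149 0.0166 0.0098]
top rod_grip 0.69 232 275 292 213 229 [0.5003 0.0564 0.0368] [0.0161 0.0173 0.0107]
top carriage_grip 0.87 471 307 343 219 242 [ 0.4756 -0.1022  0.0369] [0.0235 0.0412 0.0736]
scene short_coupon 0.38 65 251 271 178 181 [0.4967 0.3727 0.0167] [0.0798 0.2314 0.0977]
scene pull_rig 0.74 1528 273 323 184 248 [ 0.4757 -0.0529  0.0279] [0.0526 0.1646 0.0579]
scene rod_grip 0.57 192 281 298 196 209 [0.498  0.0535 0.0334] [0.0165 0.0202 0.0085]
scene carriage_grip 0.56 327 289 316 211 228 [ 0.476  -0.1043  0.035 ] [0.0412 0.0888 0.0436]
```

View pics/crop0.png

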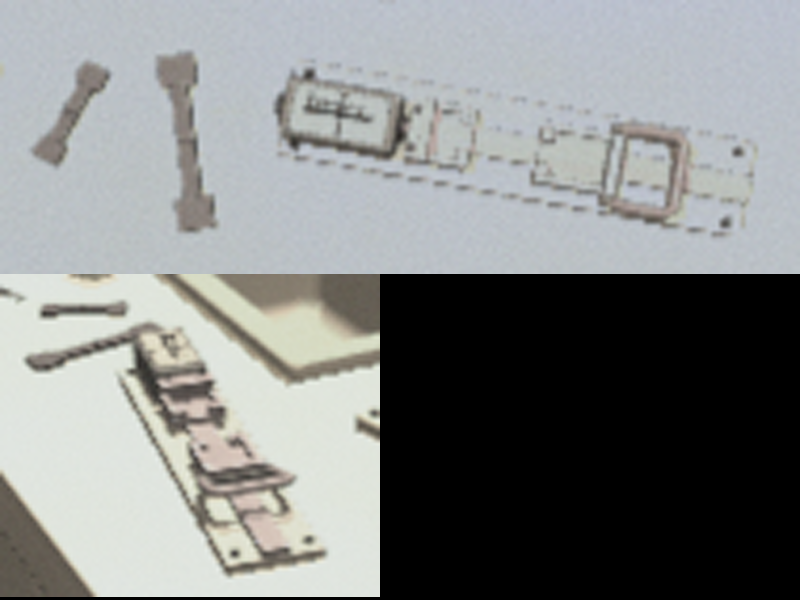

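The crop shows the gauge housing at crop (285–400, 80–155), the lip line at x≈433 and the rod grip ending at ≈475. The carriage pocket is at 535–605 and the bow at 610–685. Next I'll fit the rig and coupon models.

```bash
cat > fit.py <<'E'
from h import *
import pickle
from scipy.optimize import minimize
from scipy.ndimage import map_coordinates
np.set_printoptions(precision=4,suppress=True)
D=pickle.load(open("d0.pkl","rb"))
def seg(a,b,n=80): return np.linspace(a,b,n)
def rect(x0,x1,w,z): return np.vstack([seg((x0,-w,z),(x1,-w,z)),seg((x0,w,z),(x1,w,z)),seg((x0,-w,z),(x0,w,z),30),seg((x1,-w,z),(x1,w,z),30)])
M=np.vstack([rect(-.205,.235,.045,.012),rect(-.203,-.095,.028,.052)])
def world(p,M):
    x,y,a=p;c,s=np.cos(a),np.sin(a)
    return M@np.array([[c,-s,0],[s,c,0],[0,0,1]]).T+[x,y,0]
def pr(c,X):
    q=X@c["R"].T+c["t"];return q[:,:2]/q[:,2:]*f(c)+[c["cx"],c["cy"]]
E1={}
for n in D:
    g=cv2.cvtColor(D[n]["img"],cv2.COLOR_RGB2GRAY);E1[n]=cv2.GaussianBlur(cv2.morphologyEx(g,cv2.MORPH_BLACKHAT,np.ones((7,7))).clip(0,60).astype(np.float32),(0,0),1)
def sc(p,ns):
    r=0
    for n in ns:
        uv=pr(D[n],world(p,M));r-=map_coordinates(E1[n],uv.T[::-1],order=1).mean()
    return r
for ns in(["top"],["scene"],["top","scene"]):
    best=min((minimize(sc,[x,y,a],(ns,),method="Nelder-Mead",options=dict(initial_simplex=np.array([[x,y,a],[x+.006,y,a],[x,y+.006,a],[x,y,a+.02]]))) for x in(.48,.487,.494) for y in(-.025,-.015,-.005) for a in(-1.70,-1.66,-1.62)),key=lambda r:r.fun)
    print(ns,best.x,best.fun)
# coupons: dark blob on white
c=D["top"];g=cv2.cvtColor(c["img"],cv2.COLOR_RGB2GRAY).astype(float)
def coup(p,L,hw,ww,hl):
    h=L/2
    v=np.array([(-h,-hw),(-h+hl,-hw),(-h+hl,-ww),(h-hl,-ww),(h-hl,-hw),(h,-hw),(h,hw),(h-hl,hw),(h-hl,ww),(-h+hl,ww),(-h+hl,hw),(-h,hw)])
    return world(p,np.c_[v,np.full(12,.008)])
def cs(p,n,u0,u1,v0,v1,dims):
    c=D[n];g=cv2.cvtColor(c["img"],cv2.COLOR_RGB2GRAY).astype(np.float32)[v0:v1,u0:u1]
    uv=pr(c,coup(p,*dims))-[u0,v0];S=8
    m=np.zeros(((v1-v0)*S,(u1-u0)*S),np.uint8);cv2.fillPoly(m,[np.round((uv+.5)*S).astype(int)],255)
    m=cv2.resize(m,(u1-u0,v1-v0),interpolation=cv2.INTER_AREA)/255.
    m=cv2.GaussianBlur(m,(0,0),.5)
    A=np.c_[m.ravel(),np.ones(m.size)];_,r,*_=np.linalg.lstsq(A,g.ravel(),rcond=None);return r[0]/g.size
for nm,n,w,p0,d in(("long","top",(212,238,198,250),(.485,.292,.15),(.165,.017,.008,.030)),("long","scene",(244,285,180,200),(.485,.292,.1),(.165,.017,.008,.030)),("short","top",(184,211,200,234),(.512,.4,-.5),(.1,.013,.007,.02))):
    r=min((minimize(cs,p0,(n,*w,d),method="Nelder-Mead",options=dict(initial_simplex=np.array([p0]*4)+np.vstack([[dx,0,0],[dx+.008,0,0],[dx,.008,0],[dx,0,da]]))) for dx in(-.006,0,.006) for da in(-.2,.2)),key=lambda r:r.fun)
    print(nm,n,r.x,r.fun)
E
python3 fit.py
```

```text
['top'] [ 0.4913 -0.0024 -1.7171] -29.437931060791016
['scene'] [ 0.4861 -0.0122 -1.714 ] -36.722774505615234
['top', 'scene'] [ 0.4894 -0.0042 -1.72  ] -63.426429748535156
long top [0.4869 0.2939 0.1829] 50.576067341955365
long scene [0.4843 0.284  0.2338] 1922.3203799611817
short top [ 0.5105  0.4029 -0.4731] 42.464972787919976
```

```bash
cat > prof.py <<'E'
exec(open("fit.py").read().split("for ns in")[0])
p=np.array([.4905,-.004,-1.7175])
im=np.zeros((600,800,3),np.uint8)
def draw(n,u0,v0,w,h,S,y,x):
    b=cv2.resize(D[n]["img"][v0:v0+h,u0:u0+w],None,fx=S,fy=S,interpolation=cv2.INTER_CUBIC)
    for q in (pr(D[n],world(p,M))+.5-[u0,v0])*S:
        cv2.circle(b,tuple(np.round(q).astype(int)),0,(255,0,0),-1)
    im[y:y+h*S,x:x+w*S]=b
draw("top",240,195,130,55,6,0,0);draw("scene",262,175,70,40,6,330,0) if 0 else draw("scene",262,178,75,75,3,340,0)
draw("top",184,198,50,52,4,340,400)
cv2.imwrite("pics/ov1.png",im[:,:,::-1])
for n in D:
    P=pts(D[n]);ok=(D[n]["depth"]>0)
    a=p[2];d=P[...,:2]-p[:2];X=d@[np.cos(a),np.sin(a)];Y=d@[-np.sin(a),np.cos(a)]
    t=ok&(np.abs(Y)<.25)&(np.abs(X)<.25)&(np.abs(Y)>.06);print(n,"table z",np.median(P[t][:,2]))
    for lo,hi in((-.009,.009),(.018,.03),(-.03,-.018)):
        m=ok&(Y>lo)&(Y<hi)&(X>-.21)&(X<.24)
        o=np.argsort(X[m]);print(n,lo,hi," ".join("%d:%d"%(x*1000,z*1000) for x,z in zip(X[m][o][::(2 if n=="top" else 2)],P[m][o][::2,2])))
E
python3 prof.py
```

```text
top table z 0.00048356811911969683
top -0.009 0.009 -209:42 -208:47 -204:50 -203:50 -200:55 -200:50 -198:48 -197:49 -194:54 -192:57 -191:60 -190:52 -188:53 -187:56 -184:52 -183:52 -181:45 -178:51 -177:54 -176:54 -175:51 -171:58 -171:54 -169:46 -167:50 -165:53 -164:50 -161:49 -161:43 -159:52 -157:49 -156:50 -154:49 -152:59 -152:57 -149:55 -148:46 -146:51 -144:50 -143:52 -140:60 -140:57 -137:53 -136:47 -135:49 -132:54 -131:59 -130:52 -128:58 -127:49 -126:47 -124:51 -122:52 -121:49 -118:50 -116:56 -114:58 -114:48 -111:45 -110:56 -109:55 -107:55 -106:59 -104:52 -102:49 -101:45 -98:52 -97:44 -95:48 -94:44 -93:34 -92:38 -90:36 -87:49 -86:47 -84:48 -82:46 -81:48 -79:50 -77:49 -75:49 -73:56 -71:52 -70:53 -69:23 -68:43 -67:24 -65:29 -64:28 -61:25 -60:29 -58:24 -56:27 -55:27 -53:27 -52:24 -50:26 -48:24 -47:27 -45:20 -44:22 -41:32 -39:26 -37:34 -36:32 -34:25 -32:25 -31:32 -29:23 -28:18 -26:19 -25:19 -24:19 -21:18 -20:14 -17:22 -16:15 -13:18 -12:18 -10:12 -9:19 -7:19 -5:25 -4:18 -2:25 -1:21 0:27 2:26 3:24 6:18 7:17 10:23 11:22 13:16 14:24 15:17 17:19 18:9 21:24 23:22 25:20 27:23 29:18 30:17 33:2
[... 5498 characters left out ...]
:25 -82:34 -79:44 -75:36 -74:45 -71:34 -70:27 -70:43 -68:48 -66:24 -65:48 -58:35 -58:11 -57:36 -55:8 -50:10 -45:33 -42:22 -40:19 -38:36 -34:34 -33:29 -29:10 -28:20 -27:12 -26:25 -24:30 -22:13 -19:11 -17:9 -10:11 -5:10 0:13 8:12 18:13 20:6 33:12 35:29 37:22 40:35 44:9 48:34 50:24 51:37 54:10 55:31 59:32 65:20 67:32 77:37 80:35 82:24 85:34 89:34 94:34 100:9 105:22 106:38 106:28 107:27 109:33 110:37 111:37 113:34 113:7 116:39 124:10 128:11 131:7 135:9 140:8 145:11 148:9 149:3 151:9 156:10 161:39 163:47 164:9 165:10 167:50 169:50 170:44 174:10 175:11 177:13 183:9 188:10 191:11 197:8 199:11 201:11 205:11 211:12 214:10 220:12 223:10 226:11 229:6 230:10 231:0 231:2 232:12 233:10 233:5 237:11 239:-3
```

View pics/ov1.png

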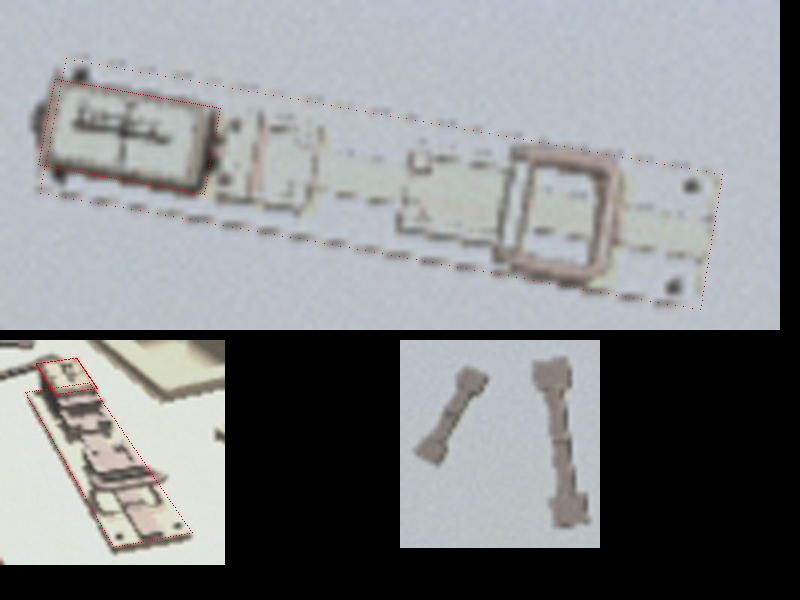

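The overlay matches the rig in both views. The bar is at X≈164, the lip front at ≈-69 (so the rod grip origin is ≈-78.5), and the carriage grip origin is ≈99.5. I can't command a tilt, so I'll pivot the coupon inside the grip by resting its tail on the edge of the gauge housing. First I'll go to the coupon.

```bash
cat > g.py <<'E'
from h import *
import sys
from scipy.spatial.transform import Rotation as Ro
RIG=np.array([.4905,-.004]);A=-1.7175;U=np.array([np.cos(A),np.sin(A)]);V=np.array([-U[1],U[0]])
def rw(X,Y=0): return RIG+X*U+Y*V
def wr(p): d=np.array(p)[:2]-RIG;return np.array([d@U,d@V])
def go(x,y,z,yaw=None,o=None):
    o=o or manip.get_obs();R=Ro.from_quat(o["ee_rot"]).as_matrix();d=np.array([x,y,z])-o["position"]
    y0=np.degrees(np.arctan2(R[1,0],R[0,0]));s=0 if yaw is None else -((yaw-y0+180)%360-180)
    print("shift mm",np.round(R.T@d*1000,1),"frac",np.round(R.T@d/.15,3),"spin",round(s/30,3),"yaw",round(y0,2),"tilt",np.round(R[:,2],4))
def st():
    o=manip.get_obs();print("t",round(o["clock"],2),"pos",np.round(o["position"],4),"rig",np.round(wr(o["position"]),4),"F",np.round(o["ft_force"],2),"w",round(o["grip_width"],3),"gf",round(o["grasp_force"],1));return o
E
echo ok
```

```text
ok
```

Request:
carry_out:
  deltas:
    - [-0.4,-0.2,0.1,-0.3,0.0]
    - [-0.8,-0.4,0.2,-0.6,0.0]
    - [-1,-0.5,0.4,-0.9,0.0]
    - [-1,-0.5,0.4,-1,0.0]
    - [-1,-0.5,0.4,-1,0.0]
  force: 25

```text
clock: 2.33
position: [0.352, 0.4484, 0.1934]
ee_rot: [-0.062, 0.998, 0.0, -0.0]
ft_force: [-0.1, -0.4, -0.4]
grip_width: 0.497
grasp_force: 0.0
```

```bash
python3 -c "
from g import *
st();go(.487,.294,.09,190.5)"
```

```text
t 2.33 pos [0.352  0.4484 0.1934] rig [-0.4273 -0.2032] F [-0.14 -0.42 -0.42] w 0.497 gf 0.0
shift mm [-115.  -169.9  103.3] frac [-0.766 -1.133  0.689] spin -0.114 yaw -172.91 tilt [-1.e-04  2.e-04 -1.e+00]
```

Request:
carry_out:
  deltas:
    - [-0.35,-0.4,0.2,-0.114,0.0]
    - [-0.6,-0.8,0.4,-0.114,0.0]
    - [-0.766,-1,0.689,-0.114,0.0]
    - [-0.766,-1,0.689,-0.114,0.0]

```text
clock: 2.82
position: [0.4857, 0.3119, 0.0885]
ee_rot: [-0.09, 0.996, -0.001, -0.0]
ft_force: [-0.6, 0.7, -0.2]
grip_width: 0.502
grasp_force: 0.0
```

```bash
python3 -c "
from g import *
st();go(.487,.294,.026,190.5)"
```

```text
t 2.83 pos [0.4857 0.3119 0.0885] rig [-0.3118 -0.051 ] F [-0.58  0.68 -0.16] w 0.502 gf 0.0
shift mm [  1.9 -17.8  62.6] frac [ 0.012 -0.119  0.417] spin -0.004 yaw -169.63 tilt [-4.0e-04 -1.3e-03 -1.0e+00]
```

Request:
carry_out:
  deltas:
    - [0.012,-0.12,0.2,0,0.0]
    - [0.012,-0.12,0.415,0,0.0]
    - [0.012,-0.12,0.415,0,0.0]
    - [0.012,-0.12,0.415,0,-1]
    - [0.012,-0.12,0.415,0,-1]
    - [0.012,-0.12,0.415,0,-1]
    - [0.012,-0.12,0.415,0,-1]
    - [0.012,-0.12,0.415,0,-1]
    - [0.012,-0.12,0.2,0,-1]
    - [0.012,-0.12,-0.2,0,-1]
    - [0.012,-0.12,-0.2,0,-1]
  force: 25

```text
clock: 4.2
position: [0.4886, 0.2978, 0.1254]
ee_rot: [-0.092, 0.996, 0.002, 0.004]
ft_force: [0.3, -0.1, -1.4]
grip_width: 0.159
grasp_force: 24.4
```

```bash
python3 -c "
from g import *
st();import pickle
D={n:camera(n) for n in('top','scene')};pickle.dump(D,open('d1.pkl','wb'))
b=cv2.resize(D['top']['img'][180:260,190:290],None,fx=4,fy=4,interpolation=2);s=cv2.resize(D['scene']['img'][130:230,220:320],None,fx=4,fy=4,interpolation=2)
im=np.zeros((400,800,3),np.uint8);im[:320,:400]=b;im[:,400:]=s;cv2.imwrite('pics/g1.png',im[:,:,::-1])
t=rw(-.14,.0);print(t)
n=-V if V[0]>0 else V
e=rw(-.15)+n*(.028+.0575);print(n,e);go(e[0],e[1],.118,171.6)"
```

```text
t 4.2 pos [0.4886 0.2978 0.1254] rig [-0.2982 -0.046 ] F [ 0.28 -0.14 -1.36] w 0.159 gf 24.4
[0.51096492 0.13449616]
[-0.9892583   0.14617801] [0.42784512 0.15688697]
shift mm [  83.  -126.3    2.5] frac [ 0.553 -0.842  0.016] spin 0.632 yaw -169.43 tilt [ 0.0013  0.0011 -1.    ]
```

View pics/g1.png

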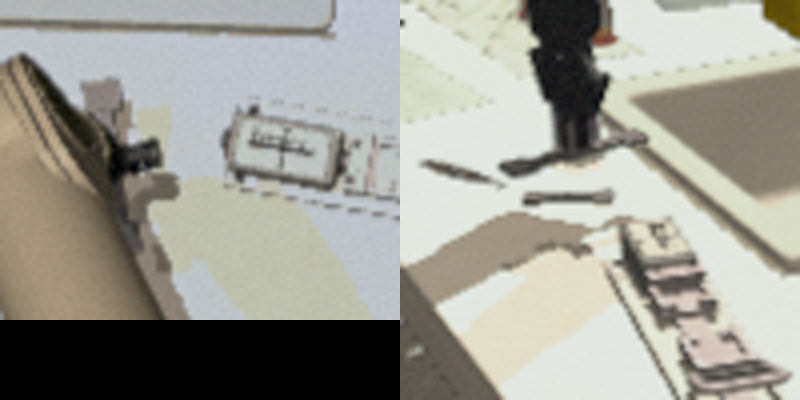

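The left part shows the coupon gripped at mid-waist near crop (130,150). The right part shows it hanging level in the fingers near crop (575,150). Next I'll carry it beside the housing with the tail over the housing edge.

Request:
carry_out:
  deltas:
    - [0.3,-0.3,0.01,0.3,-1]
    - [0.553,-0.6,0.01,0.632,-1]
    - [0.553,-0.842,0.06,0.632,-1]
    - [0.553,-0.842,0.12,0.632,-1]
    - [0.553,-0.842,0.12,0.632,-1]

```text
clock: 4.92
position: [0.4267, 0.1568, 0.1007]
ee_rot: [0.073, 0.997, -0.001, -0.001]
ft_force: [0.4, 0.3, -0.0]
grip_width: 0.159
grasp_force: 24.4
```

```bash
python3 -c "
from g import *
st();go(.4278,.1569,.063,171.6)"
```

```text
t 4.92 pos [0.4267 0.1568 0.1007] rig [-0.1498 -0.0866] F [ 0.42  0.33 -0.01] w 0.159 gf 24.4
shift mm [-1.1  0.3 37.7] frac [-0.007  0.002  0.251] spin 0.001 yaw 171.63 tilt [-0.0023 -0.001  -1.    ]
```

Request:
carry_out:
  deltas:
    - [0,0,0.08,0,-1]
    - [0,0,0.13,0,-1]
    - [0,0,0.16,0,-1]
    - [0,0,0.18,0,-1]
    - [0,0,0.2,0,-1]
    - [0,0,0.22,0,-1]
    - [0,0,0.24,0,-1]
    - [0,0,0.25,0,-1]
    - [0,0,0.25,0,-1]

```text
clock: 6.05
position: [0.4276, 0.1567, 0.0644]
ee_rot: [0.073, 0.997, 0.0, -0.0]
ft_force: [-0.0, 0.5, -0.1]
grip_width: 0.001
grasp_force: 0.0
```

Request:
carry_out:
  deltas:
    - [0,0,-0.1,0,-1]
    - [0,0,-0.4,0,-1]
    - [0,0,-0.5,0,-1]
    - [0,0,-0.5,0,-1]

```text
clock: 6.55
position: [0.4283, 0.1571, 0.1408]
ee_rot: [0.073, 0.997, 0.001, 0.001]
ft_force: [-0.0, 0.4, -0.0]
grip_width: -0.003
grasp_force: 0.0
```

```bash
python3 -c "
from g import *
st();import pickle
D={n:camera(n) for n in('top','scene')};pickle.dump(D,open('d2.pkl','wb'))
b=cv2.resize(D['top']['img'][170:270,210:310],None,fx=4,fy=4,interpolation=2);s=cv2.resize(D['scene']['img'][130:230,230:330],None,fx=4,fy=4,interpolation=2)
im=np.zeros((400,800,3),np.uint8);im[:,:400]=b;im[:,400:]=s;cv2.imwrite('pics/g2.png',im[:,:,::-1])
"
```

```text
t 6.55 pos [0.4283 0.1571 0.1408] rig [-0.1502 -0.085 ] F [-0.03  0.42 -0.04] w -0.003 gf 0.0
```

View pics/g2.png

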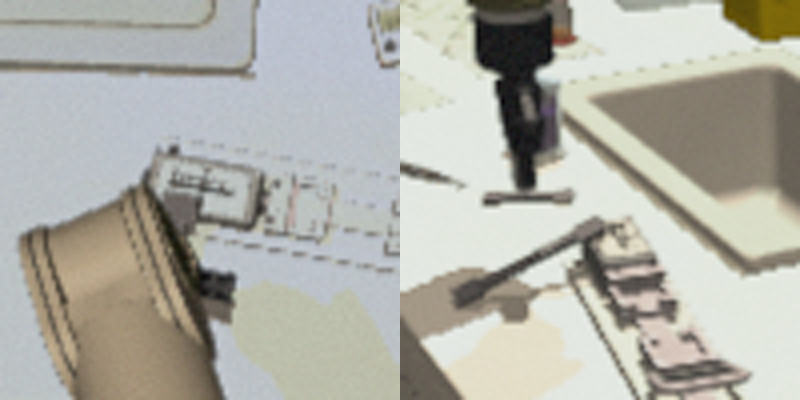

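The coupon slipped out of the tip grip. It now leans stably with its tail head on the housing, crop (595,230), and its lead end on the worktop, crop (465,290), so it is already tilted. I'll move the arm aside and measure its pose.

Request:
carry_out:
  deltas:
    - [0,0.4,-0.05,0,0]
    - [0,0.8,-0.05,0,0]
    - [0,1,-0.05,0,0]
    - [0,1,-0.05,0,0]

```text
clock: 7.15
position: [0.4484, 0.307, 0.1452]
ee_rot: [0.071, 0.997, -0.001, -0.001]
ft_force: [0.4, 0.0, -0.5]
grip_width: 0.503
grasp_force: 0.0
```

```bash
cat > lean.py <<'E'
exec(open("fit.py").read().split("for ns in")[0])
from g import *
def model(p,H=.052):
    # p: tip x,y (underside mid, z=0), yaw (tip->tail), s = tip-to-edge length
    x,y,a,tl=p
    L,hl=.165,.03
    v=np.array([(0,-.017),(hl,-.017),(hl,-.008),(L-hl,-.008),(L-hl,-.017),(L,-.017),(L,.017),(L-hl,.017),(L-hl,.008),(hl,.008),(hl,.017),(0,.017)])
    out=[]
    for z in(0,.008):
        w=np.c_[v,np.full(12,z)];c,s=np.cos(tl),np.sin(tl)
        w=np.c_[w[:,0]*c-w[:,2]*s,w[:,1],w[:,0]*s+w[:,2]*c]
        out.append(world((x,y,a),w))
    return out
def cost(p,D,W):
    r=0
    for n,(u0,u1,v0,v1) in W.items():
        c=D[n];g=cv2.cvtColor(c["img"],cv2.COLOR_RGB2GRAY).astype(np.float32)[v0:v1,u0:u1]
        S=8;m=np.zeros(((v1-v0)*S,(u1-u0)*S),np.uint8)
        a,b=[(pr(c,q)-[u0,v0]+.5)*S for q in model(p)]
        for q in(a,b): cv2.fillPoly(m,[np.round(q).astype(int)],255)
        for i in range(12):
            j=(i+1)%12;cv2.fillConvexPoly(m,np.round(np.array([a[i],a[j],b[j],b[i]])).astype(int),255)
        m=cv2.GaussianBlur(cv2.resize(m,(u1-u0,v1-v0),interpolation=cv2.INTER_AREA)/255.,(0,0),.5)
        r+=np.minimum(np.abs(g-np.where(1,BG[n],0)*(1-m)-FG[n]*m),60).mean()
    return r
E
python3 - <<'E'
from g import *
import pickle
st();D={n:camera(n) for n in('top','scene')};pickle.dump(D,open('d3.pkl','wb'))
b=cv2.resize(D['top']['img'][190:265,220:320],None,fx=4,fy=4,interpolation=2);s=cv2.resize(D['scene']['img'][150:230,225:325],None,fx=4,fy=4,interpolation=2)
im=np.zeros((320,800,3),np.uint8);im[:300,:400]=b;im[:,400:]=s;cv2.imwrite('pics/g3.png',im[:,:,::-1])
E
```

```text
t 7.15 pos [0.4484 0.307  0.1452] rig [-0.3015 -0.0872] F [ 0.37  0.01 -0.53] w 0.503 gf 0.0
```

View pics/g3.png

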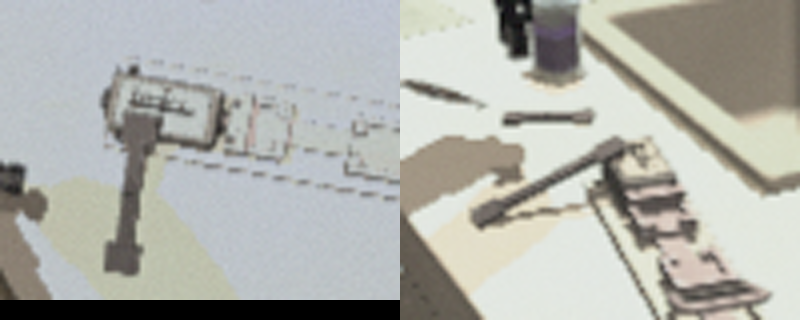

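```bash
python3 - <<'E'
from g import *
import pickle
D=pickle.load(open('d3.pkl','rb'));c=D['top']
np.set_printoptions(precision=4,suppress=True)
g=cv2.cvtColor(c['img'],cv2.COLOR_RGB2GRAY)
m=np.zeros_like(g);w=(slice(212,262),slice(243,263))
m[w]=(g[w]<135)
for v in range(214,262):
    u=np.nonzero(m[v])[0];print(v,u.min() if len(u) else 0,u.max() if len(u) else 0,len(u),g[v,246:262].tolist() if v in(216,217,218,219,220,258,259) else '')
def ray(u,v,z):
    d=c['R'].T@np.array([(u-c['cx'])/f(c),(v-c['cy'])/f(c),1]);o=-c['R'].T@c['t'];return o+d*(z-o[2])/d[2]
for u,v,z in((250.3,257.7,.004),(255.7,219.2,.064)): print(ray(u,v,z),wr(ray(u,v,z)))
E
```

```text
214 246 257 5 
215 245 261 9 
216 245 261 12 [72, 129, 151, 177, 195, 189, 149, 111, 100, 99, 99, 98, 116, 109, 85, 111]
217 246 262 4 [102, 135, 153, 189, 187, 148, 154, 154, 174, 178, 169, 170, 170, 135, 76, 89]
218 246 256 7 [109, 138, 139, 189, 157, 118, 122, 112, 128, 132, 127, 151, 165, 157, 144, 172]
219 246 260 11 [134, 144, 153, 190, 157, 107, 103, 99, 99, 102, 101, 118, 115, 104, 115, 192]
220 247 260 11 [167, 134, 138, 165, 156, 106, 102, 100, 100, 102, 102, 103, 97, 77, 102, 192]
221 247 260 14 
222 247 259 13 
223 248 260 13 
224 249 262 14 
225 250 262 13 
226 251 258 8 
227 250 258 9 
228 252 257 6 
229 252 256 5 
230 252 255 4 
231 252 255 4 
232 251 255 5 
233 251 255 5 
234 251 255 5 
235 251 255 5 
236 251 255 5 
237 251 254 4 
238 250 254 5 
239 250 254 5 
240 250 254 5 
241 250 254 5 
242 250 254 5 
243 250 254 5 
244 250 254 5 
245 250 253 4 
246 250 253 4 
247 249 253 5 
248 249 253 5 
249 249 253 5 
250 247 253 7 
251 246 254 9 
252 246 255 10 
253 246 254 9 
254 246 254 9 
255 246 254 9 
256 246 254 9 
257 246 254 9 
258 251 253 3 [172, 173, 175, 171, 138, 104, 97, 105, 150, 193, 191, 190, 191, 188, 186, 190]
259 0 0 0 [190, 190, 187, 186, 180, 175, 173, 180, 185, 192, 190, 188, 187, 191, 189, 193]
260 0 0 0 
261 0 0 0 
[0.3549 0.1846 0.004 ] [-0.1668 -0.1617]
[0.5033 0.1619 0.064 ] [-0.166  -0.0116]
```

The coupon leans at about 21°, with its centre near (0.429, 0.173) and its yaw matching the tool. I'll regrip it there with a deeper grip, so the pads overlap it fully.

```bash
python3 -c "
from g import *
st();go(.429,.1735,.043,171.3)"
```

```text
t 7.25 pos [0.4491 0.304  0.1456] rig [-0.2987 -0.086 ] F [ 0.93  0.07 -0.38] w 0.499 gf 0.0
shift mm [   0.6 -131.8  102.9] frac [ 0.004 -0.879  0.686] spin 0.01 yaw 171.6 tilt [-0.0017 -0.0019 -1.    ]
```

Request:
carry_out:
  deltas:
    - [0.004,-0.4,0,0,0]
    - [0.004,-0.75,0,0,0]
    - [0.004,-0.88,0.2,0,0]
    - [0.004,-0.88,0.5,0,0]
    - [0.004,-0.88,0.685,0,0]
    - [0.004,-0.88,0.685,0,0]
    - [0.004,-0.88,0.685,0,-1]
    - [0.004,-0.88,0.685,0,-1]
    - [0.004,-0.88,0.685,0,-1]
    - [0.004,-0.88,0.685,0,-1]
    - [0.004,-0.88,0.685,0,-1]
  force: 30

```text
clock: 8.62
position: [0.4305, 0.1747, 0.0454]
ee_rot: [0.073, 0.997, 0.0, 0.001]
ft_force: [-1.2, -2.4, 7.9]
grip_width: 0.175
grasp_force: 33.8
```

```bash
python3 -c "
from g import *
st();go(.40,.32,.11,171.6)"
```

```text
t 8.62 pos [0.4305 0.1747 0.0454] rig [-0.1681 -0.0855] F [-1.23 -2.41  7.9 ] w 0.175 gf 33.8
shift mm [ 51.3 139.3 -64.5] frac [ 0.342  0.929 -0.43 ] spin 0.0 yaw 171.6 tilt [ 1.7e-03  8.0e-04 -1.0e+00]
```

Request:
carry_out:
  deltas:
    - [0,0,-0.2,0,-1]
    - [0,0.1,-0.4,0,-1]
    - [0,0.4,-0.4,0,-1]
    - [0,0.65,-0.4,0,-1]
    - [0,0.65,-0.3,0,-1]
    - [0,0.65,-0.15,0,-1]
    - [0,0.65,-0.1,0,-1]
    - [0,0.65,-0.1,0,-1]

```text
clock: 9.62
position: [0.4438, 0.2704, 0.059]
ee_rot: [0.073, 0.997, -0.0, -0.0]
ft_force: [0.1, -0.3, -0.5]
grip_width: 0.176
grasp_force: 32.9
```

```bash
python3 -c "
from g import *
o=st();go(o['position'][0],o['position'][1],.036,171.6)"
```

```text
t 9.62 pos [0.4438 0.2704 0.059 ] rig [-0.2646 -0.0863] F [ 0.1  -0.34 -0.46] w 0.176 gf 32.9
shift mm [-0.  0. 23.] frac [-0.     0.     0.154] spin -0.001 yaw 171.57 tilt [-6.e-04 -6.e-04 -1.e+00]
```

Request:
carry_out:
  deltas:
    - [0,0,0.06,0,-1]
    - [0,0,0.09,0,-1]
    - [0,0,0.11,0,-1]
    - [0,0,0.13,0,-1]
    - [0,0,0.15,0,-1]
    - [0,0,0.155,0,-1]
    - [0,0,0.155,0,-1]

```text
clock: 10.5
position: [0.444, 0.2712, 0.036]
ee_rot: [0.073, 0.997, 0.0, 0.0]
ft_force: [2.3, 0.4, 4.2]
grip_width: 0.178
grasp_force: 33.4
```

Request:
carry_out:
  deltas:
    - [0,0,-0.1,0,-1]
    - [0,0,-0.3,0,-1]
    - [0,0,-0.4,0,-1]
    - [0,0,-0.4,0,-1]

```text
clock: 11.0
position: [0.4441, 0.2715, 0.097]
ee_rot: [0.073, 0.997, 0.001, 0.001]
ft_force: [-0.3, 0.5, -0.3]
grip_width: 0.18
grasp_force: 32.9
```

```bash
python3 - <<'E'
from g import *
import pickle
o=st();D={n:camera(n) for n in('top','scene')};pickle.dump(D,open('d4.pkl','wb'))
c=D['scene'];P=pts(c);d=P[...,:2]-o['position'][:2];tx=np.array([-.989,.146]);ty=np.array([.146,.989])
a=d@tx;b=d@ty;m=(c['depth']>0)&(abs(a)<.1)&(abs(b)<.02)&(abs(P[...,2]-.075)<.05)
print(m.sum())
q=m&((a>.02)|(a<-.02));A=a[q];Z=P[q][:,2]
for _ in range(4):
    k=np.polyfit(A,Z,1);r=abs(Z-np.polyval(k,A));A,Z=A[r<.008],Z[r<.008]
print(k,np.degrees(np.arctan(k[0])),len(A),A.min(),A.max(),"surface z at TCP minus TCPz",k[1]-o['position'][2])
uv=[proj(c,[*(o['position'][:2]),o['position'][2]])];print(uv)
u,v=np.round(uv[0]).astype(int)
s=cv2.resize(c['img'][v-40:v+40,u-50:u+50],None,fx=6,fy=6,interpolation=2);cv2.imwrite('pics/g4.png',s[:,:,::-1])
E
```

```text
t 11.0 pos [0.4441 0.2715 0.097 ] rig [-0.2657 -0.0861] F [-0.32  0.51 -0.25] w 0.18 gf 32.9
170
[-0.27370961  0.08504443] -15.307492950328562 113 -0.07801239007074975 0.08115705861542895 surface z at TCP minus TCPz -0.011906728634261524
[array([255.22111836, 171.49242295])]
```

View pics/g4.png

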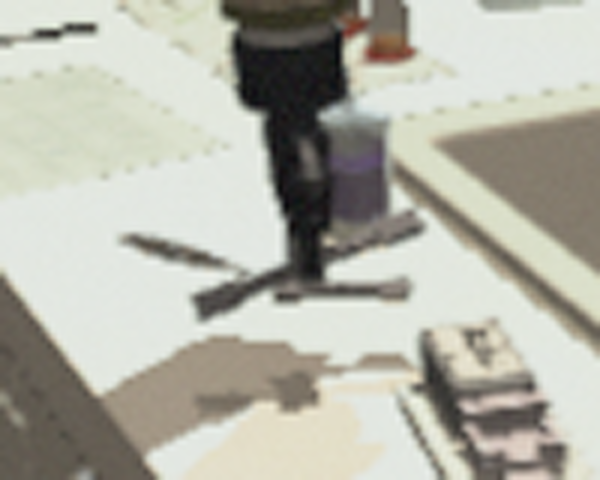

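The image shows the coupon held at mid-waist and tilted about 15° (fit), with the lead end lower at crop (205,305) and the tail at (410,225). The table press puts the lead tip 36 mm below the TCP. I'll carry it over the rig now.

Request:
carry_out:
  deltas:
    - [0,0,-0.2,0,-1]
    - [-0.05,-0.2,-0.3,0.3,-1]
    - [-0.1,-0.5,-0.3,0.6,-1]
    - [-0.18,-0.78,-0.3,0.9,-1]
    - [-0.18,-0.78,-0.3,1,-1]
    - [-0.18,-0.78,-0.3,1,-1]

```text
clock: 11.85
position: [0.453, 0.151, 0.1401]
ee_rot: [0.329, 0.944, -0.001, -0.001]
ft_force: [0.2, 0.7, -1.2]
grip_width: 0.175
grasp_force: 32.9
```

```bash
python3 -c "
from g import *
st();x=rw(.066,-.0005);print(x);go(x[0],x[1],.115,81.6)"
```

```text
t 11.85 pos [0.453  0.151  0.1401] rig [-0.1479 -0.0597] F [ 0.18  0.72 -1.21] w 0.175 gf 32.9
[ 0.48035762 -0.06921796]
shift mm [-158.2 -155.6   25.2] frac [-1.055 -1.037  0.168] spin 2.0 yaw 141.61 tilt [-1.5e-03 -6.0e-04 -1.0e+00]
```

Request:
carry_out:
  deltas:
    - [-0.3,-0.3,0,0.35,-1]
    - [-0.55,-0.55,0,0.7,-1]
    - [-0.8,-0.8,0,1,-1]
    - [-1,-1,0,1,-1]
    - [-1,-1,0,1,-1]

```text
clock: 12.48
position: [0.4778, -0.062, 0.1404]
ee_rot: [0.563, 0.826, -0.001, -0.0]
ft_force: [-0.8, 1.2, -0.1]
grip_width: 0.176
grasp_force: 32.9
```

Request:
carry_out:
  deltas:
    - [0,0,0.05,0.35,-1]
    - [0,0,0.1,0.7,-1]
    - [0,0,0.15,1,-1]
    - [0,0,0.15,1,-1]
    - [0,0,0.15,1,-1]

```text
clock: 13.1
position: [0.478, -0.0586, 0.1184]
ee_rot: [0.755, 0.655, -0.0, -0.0]
ft_force: [-0.3, 0.7, -0.4]
grip_width: 0.177
grasp_force: 32.9
```

```bash
python3 -c "
from g import *
st();x=rw(.066,-.0005);go(x[0],x[1],.0826,81.6)"
```

```text
t 13.1 pos [ 0.478  -0.0586  0.1184] rig [ 0.0558 -0.0044] F [-0.26  0.72 -0.4 ] w 0.177 gf 32.9
shift mm [-10.2   3.8  35.8] frac [-0.068  0.025  0.239] spin 0.01 yaw 81.91 tilt [-2.e-04  1.e-04 -1.e+00]
```

Request:
carry_out:
  deltas:
    - [-0.068,0.025,0.1,0.01,-1]
    - [-0.068,0.025,0.235,0.01,-1]
    - [-0.068,0.025,0.235,0.01,-1]
    - [-0.068,0.025,0.235,0.01,-1]

```text
clock: 13.6
position: [0.4803, -0.0704, 0.0834]
ee_rot: [0.759, 0.652, -0.0, 0.0]
ft_force: [0.8, -0.8, -0.4]
grip_width: 0.178
grasp_force: 32.9
```

```bash
python3 - <<'E'
from g import *
import pickle
o=st();D={n:camera(n) for n in('top','scene')};pickle.dump(D,open('d5.pkl','wb'))
c=D['scene'];P=pts(c);d=P[...,:2]-RIG;X=d@U;Y=d@V;tx=o['position'];X0=wr(tx)[0]
m=(c['depth']>0)&(abs(X-X0)<.095)&(abs(X-X0)>.02)&(abs(Y)<.022)
zl=tx[2]-.011-(X0-X)*-0.0; zl=tx[2]-.008+(X-X0)*.26
q=m&(abs(P[...,2]-zl)<.013);A=(X-X0)[q];Z=P[q][:,2];Yq=Y[q]
print(len(A),np.polyfit(A,Z,1),A.min(),A.max(),Yq.mean())
for k in np.arange(-.09,.1,.01):
    s=(A>k)&(A<k+.01)
    if s.sum(): print(round(k*1000),s.sum(),np.round([Yq[s].min(),Yq[s].max(),Z[s].mean()-tx[2]],4))
s=cv2.resize(c['img'][185:245,255:335],None,fx=5,fy=5,interpolation=2);t=cv2.resize(D['top']['img'][200:250,260:340],None,fx=5,fy=5,interpolation=2)
cv2.imwrite('pics/g5.png',np.hstack([s[:250],t])[:,:,::-1])
x=rw(.016,-.0005);go(x[0],x[1],.0826-.0129,81.6)
E
```

```text
t 13.6 pos [ 0.4803 -0.0704  0.0834] rig [ 0.0671 -0.0003] F [ 0.76 -0.78 -0.4 ] w 0.178 gf 32.9
64 [0.26954855 0.0722295 ] -0.08023131169099942 0.08924858686264339 -0.004474496708432228
-90 1 [-0.0167 -0.0167 -0.0368]
-80 2 [-0.0171 -0.0148 -0.0305]
-70 3 [-0.0127  0.0145 -0.0275]
-60 5 [-0.0186  0.0141 -0.0273]
-50 3 [-0.0128  0.0128 -0.0248]
-30 1 [ 0.0028  0.0028 -0.0147]
20 2 [-0.0098 -0.0091 -0.006 ]
30 5 [-0.0084  0.0012 -0.0011]
40 2 [-0.0162  0.0021  0.0028]
50 4 [-0.0182 -0.0042  0.0047]
60 10 [-0.0184  0.0097  0.0076]
70 16 [-0.0168  0.0117  0.009 ]
80 10 [-0.0179  0.0136  0.01  ]
shift mm [50.9 -0.7 14.1] frac [ 0.339 -0.004  0.094] spin -0.009 yaw 81.32 tilt [ 1.1e-03  1.0e-04 -1.0e+00]
```

View pics/g5.png

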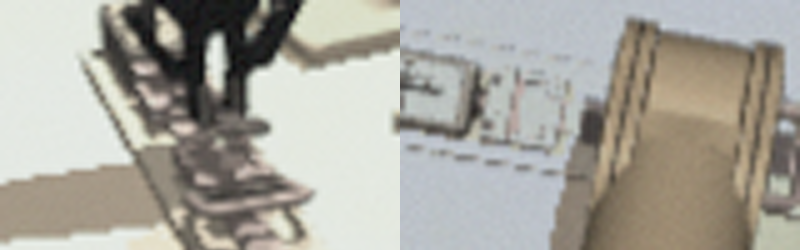

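The left crop shows the coupon held over the carriage. In the right crop the lead head at (590,125) is in line with the rod grip pocket, and the fit gives a tilt of about 15°. I'll slide it in along its own length.

Request:
carry_out:
  deltas:
    - [0.06,-0.002,0.016,-0.009,-1]
    - [0.12,-0.002,0.032,-0.009,-1]
    - [0.18,-0.003,0.048,-0.009,-1]
    - [0.22,-0.004,0.06,-0.009,-1]
    - [0.26,-0.004,0.07,-0.009,-1]
    - [0.3,-0.004,0.081,-0.009,-1]
    - [0.3,-0.004,0.081,-0.009,-1]

```text
clock: 14.58
position: [0.4864, -0.025, 0.0709]
ee_rot: [0.757, 0.654, -0.0, -0.0]
ft_force: [0.3, 0.2, -0.8]
grip_width: 0.186
grasp_force: 32.9
```

```bash
python3 -c "
from g import *
st();x=rw(.002,-.0005);go(x[0],x[1],.066,81.6)"
```

```text
t 14.57 pos [ 0.4864 -0.025   0.0709] rig [ 0.0214 -0.001 ] F [ 0.29  0.2  -0.85] w 0.186 gf 32.9
shift mm [19.4  0.5  4.9] frac [0.129 0.004 0.033] spin 0.001 yaw 81.62 tilt [-2.e-04  1.e-04 -1.e+00]
```

Request:
carry_out:
  deltas:
    - [0.03,0.002,0.008,0,-1]
    - [0.06,0.003,0.016,0,-1]
    - [0.09,0.003,0.024,0,-1]
    - [0.11,0.003,0.03,0,-1]
    - [0.11,0.003,0.03,0,-1]

```text
clock: 15.2
position: [0.4892, -0.0089, 0.0665]
ee_rot: [0.757, 0.653, -0.0, -0.0]
ft_force: [0.1, 0.3, -0.7]
grip_width: 0.178
grasp_force: 32.9
```

Request:
carry_out:
  deltas:
    - [0.015,0,0.004,0,-1]
    - [0.03,0,0.008,0,-1]
    - [0.03,0,0.008,0,-1]

```text
clock: 15.58
position: [0.4899, -0.005, 0.0654]
ee_rot: [0.757, 0.653, -0.0, 0.0]
ft_force: [-0.1, -1.9, 2.2]
grip_width: 0.171
grasp_force: 33.1
```

```bash
python3 -c "
from g import *
st()"
```

```text
t 15.57 pos [ 0.4899 -0.005   0.0654] rig [ 0.0011 -0.0004] F [-0.08 -1.9   2.2 ] w 0.171 gf 33.1
```

Request:
carry_out:
  deltas:
    - [-0.007,0.012,-0.004,0,-1]
    - [-0.007,0.02,-0.004,0,-1]
    - [-0.007,0.02,-0.004,0,-1]

```text
clock: 15.95
position: [0.4928, -0.0061, 0.0659]
ee_rot: [0.757, 0.653, 0.0, -0.0]
ft_force: [0.3, -0.0, -1.3]
grip_width: 0.17
grasp_force: 32.9
```

Request:
carry_out:
  deltas:
    - [0,-0.02,0,0,-1]
    - [0,-0.04,0,0,-1]
    - [0,-0.04,0,0,-1]

```text
clock: 16.32
position: [0.4874, -0.0054, 0.0663]
ee_rot: [0.757, 0.653, 0.001, 0.001]
ft_force: [4.0, -1.9, -2.2]
grip_width: 0.176
grasp_force: 32.8
```

Request:
carry_out:
  deltas:
    - [0,0.02,0,0,-1]
    - [0,0.045,0,0,-1]
    - [0,0.053,0,0,-1]
    - [0,0.053,0,0,-1]

```text
clock: 16.82
position: [0.4946, -0.0065, 0.0658]
ee_rot: [0.757, 0.653, -0.0, -0.0]
ft_force: [0.4, 0.5, -1.1]
grip_width: 0.179
grasp_force: 32.9
```

```bash
python3 -c "
from g import *
o=st();R=Ro.from_quat(o['ee_rot']).as_matrix();print(R[:,1],R.T@o['ft_force'],o['torque'])"
```

```text
t 16.82 pos [ 0.4946 -0.0065  0.0658] rig [0.0019 0.0044] F [ 0.4   0.5  -1.14] w 0.179 gf 32.9
[ 9.89223511e-01 -1.46412742e-01 -3.93789583e-04] [0.55550272 0.31760949 1.13978434] [ 0.01272369 -0.04037026 -0.00935482]
```

Request:
carry_out:
  deltas:
    - [0,0.01,0,0,-1]
    - [0,0.015,0,0,-1]
    - [0,0.015,0,0,-1]

```text
clock: 17.2
position: [0.4964, -0.0068, 0.0657]
ee_rot: [0.757, 0.653, -0.0, -0.0]
ft_force: [-2.5, 0.5, 0.2]
grip_width: 0.176
grasp_force: 33.0
```

Request:
carry_out:
  deltas:
    - [0,0.008,0,0,-1]
    - [0,0.015,0,0,-1]
    - [0,0.015,0,0,-1]

```text
clock: 17.58
position: [0.4973, -0.0072, 0.0652]
ee_rot: [0.757, 0.653, -0.002, -0.001]
ft_force: [-8.5, -0.8, 2.6]
grip_width: 0.174
grasp_force: 33.5
```

```bash
python3 -c "
from g import *
o=st()"
```

```text
t 17.57 pos [ 0.4973 -0.0072  0.0652] rig [0.0022 0.0072] F [-8.48 -0.77  2.65] w 0.174 gf 33.5
```

Side contacts came at Y≈-2.2 and +5.8 mm, so the pocket centre is at ≈+1.8 mm. I'll centre there and swing down in small steps, pivoting about the lead tip.

Request:
carry_out:
  deltas:
    - [0,-0.025,0,0,-1]
    - [-0.005,-0.048,0,0,-1]
    - [-0.005,-0.048,0.01,0,-1]
    - [-0.007,-0.048,0.02,0,-1]
    - [-0.009,-0.048,0.03,0,-1]
    - [-0.011,-0.048,0.04,0,-1]
    - [-0.011,-0.048,0.04,0,-1]

```text
clock: 18.45
position: [0.4919, -0.0079, 0.0599]
ee_rot: [0.757, 0.653, 0.0, 0.0]
ft_force: [0.1, -1.7, 3.2]
grip_width: 0.178
grasp_force: 33.3
```

```bash
python3 -c "
from g import *
o=st();x=rw(.0045,.0018);go(x[0],x[1],.046,81.6)"
```

```text
t 18.45 pos [ 0.4919 -0.0079  0.0599] rig [0.0036 0.002 ] F [ 0.11 -1.7   3.15] w 0.178 gf 33.3
shift mm [-0.9 -0.2 13.9] frac [-0.006 -0.001  0.093] spin -0.001 yaw 81.56 tilt [ 4.e-04 -0.e+00 -1.e+00]
```

Request:
carry_out:
  deltas:
    - [-0.005,0,0.012,0,-1]
    - [-0.009,0,0.024,0,-1]
    - [-0.012,0,0.036,0,-1]
    - [-0.014,0,0.048,0,-1]
    - [-0.014,0,0.048,0,-1]

```text
clock: 19.08
position: [0.4914, -0.0098, 0.0526]
ee_rot: [0.757, 0.653, 0.0, -0.0]
ft_force: [0.2, -1.1, 4.2]
grip_width: 0.178
grasp_force: 33.4
```

Request:
carry_out:
  deltas:
    - [-0.002,0,0.012,0,-1]
    - [-0.004,0,0.024,0,-1]
    - [-0.006,0,0.036,0,-1]
    - [-0.006,0,0.044,0,-1]
    - [-0.006,0,0.044,0,-1]

```text
clock: 19.7
position: [0.4912, -0.0108, 0.046]
ee_rot: [0.757, 0.653, -0.0, -0.0]
ft_force: [0.4, -2.2, 3.5]
grip_width: 0.175
grasp_force: 33.5
```

```bash
python3 - <<'E'
from g import *
import pickle
o=st();D={n:camera(n) for n in('top','scene')};pickle.dump(D,open('d6.pkl','wb'))
c=D['scene'];P=pts(c);d=P[...,:2]-RIG;X=d@U;Y=d@V
for k in np.arange(-.08,.12,.01):
    s=(c['depth']>0)&(X>k)&(X<k+.01)&(abs(Y+.002)<.007)&(P[...,2]<.09)
    if s.sum(): print(round(k*1000),s.sum(),round(np.median(P[s][:,2]),4))
E
```

```text
t 19.7 pos [ 0.4912 -0.0108  0.046 ] rig [0.0066 0.0016] F [ 0.41 -2.21  3.51] w 0.175 gf 33.5
-80 3 0.05
-70 1 0.046
-20 2 0.0356
-10 2 0.0379
0 4 0.0371
10 13 0.0385
20 3 0.0378
30 5 0.0371
40 4 0.0395
50 4 0.0379
60 6 0.0391
70 4 0.0373
80 8 0.0385
90 3 0.037
100 10 0.0345
110 10 0.0301
```

The coupon top reads a nearly level ≈38 mm along the rig and the forces are small. Releasing.

Request:
carry_out:
  deltas:
    - [0,0,0,0,-0.3]
    - [0,0,0,0,-0.2]
    - [0,0,0,0,-0.2]
    - [0,0,-0.2,0,-0.2]
    - [0,0,-0.5,0,-0.2]
    - [0,0,-0.6,0,-1]
    - [0,0,-0.6,0,-1]

```text
clock: 20.68
position: [0.4917, -0.0104, 0.1367]
ee_rot: [0.757, 0.653, 0.001, 0.0]
ft_force: [-0.0, 0.2, -0.6]
grip_width: 0.007
grasp_force: 0.0
```

```bash
cat > chk.py <<'E'
from g import *
import pickle
o=st();D={n:camera(n) for n in('top','scene')};pickle.dump(D,open('d7.pkl','wb'))
for n in D:
    c=D[n];P=pts(c);d=P[...,:2]-RIG;X=d@U;Y=d@V;g=cv2.cvtColor(c['img'],cv2.COLOR_RGB2GRAY)
    print(n,[(round(k*1000),int(s.sum()),round(np.mean(P[s][:,2])*1000,1)) for k in np.arange(-.09,.12,.01) for s in [(c['depth']>0)&(X>k)&(X<k+.01)&(abs(Y+(.002 if n=='scene' else -.001))<.007)&(P[...,2]<.06)] if s.sum()])
c=D['scene'];s=cv2.resize(c['img'][185:245,260:330],None,fx=6,fy=6,interpolation=2);t=cv2.resize(D['top']['img'][200:250,245:350],None,fx=4,fy=4,interpolation=2)
im=np.zeros((360,800,3),np.uint8);im[:,:420]=s;im[:200,420:]=t[:,:380];cv2.imwrite('pics/g7.png',im[:,:,::-1])
E
python3 chk.py
```

```text
t 20.68 pos [ 0.4917 -0.0104  0.1367] rig [0.0062 0.0021] F [-0.03  0.17 -0.62] w 0.007 gf 0.0
top [(-90, 7, np.float64(48.6)), (60, 10, np.float64(36.5)), (70, 7, np.float64(33.9)), (80, 10, np.float64(33.7)), (90, 7, np.float64(28.8)), (100, 11, np.float64(39.0)), (110, 8, np.float64(23.1))]
scene [(-90, 5, np.float64(40.2)), (-80, 12, np.float64(40.8)), (-70, 4, np.float64(36.8)), (-60, 5, np.float64(35.3)), (-50, 5, np.float64(34.2)), (-40, 8, np.float64(28.9)), (-30, 7, np.float64(28.9)), (-20, 6, np.float64(29.2)), (-10, 7, np.float64(30.3)), (0, 6, np.float64(34.2)), (10, 3, np.float64(35.0)), (20, 7, np.float64(34.4)), (30, 4, np.float64(33.2)), (40, 5, np.float64(34.8)), (50, 4, np.float64(33.9)), (60, 5, np.float64(34.5)), (70, 7, np.float64(33.6)), (80, 3, np.float64(33.8)), (90, 2, np.float64(37.8)), (100, 10, np.float64(33.9)), (110, 11, np.float64(30.4))]
```

View pics/g7.png

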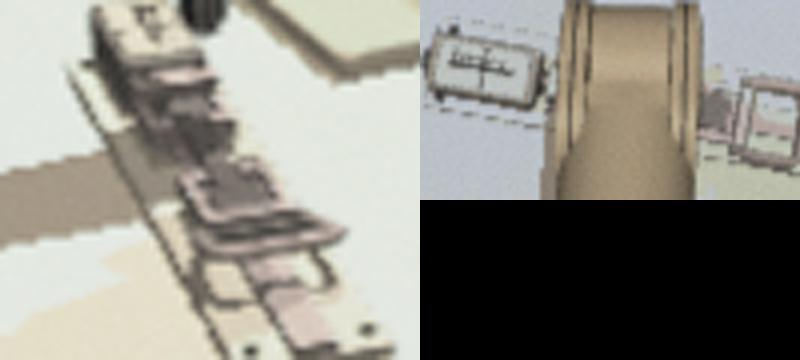

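The left crop shows the coupon lying in both grips, with its tail head flat in the carriage pocket at (240,185) and its depth profile level at about 34–35 mm. The job clock is at 20.7 s. Next is the pull bow.

```bash
python3 -c "
from g import *
x=rw(.138,.002);go(x[0],x[1],.050,81.6)"
```

```text
shift mm [-131.5    1.    85. ] frac [-0.877  0.007  0.567] spin -0.0 yaw 81.59 tilt [-1.5e-03 -1.0e-04 -1.0e+00]
```

Request:
carry_out:
  deltas:
    - [-0.3,0.007,0,0,-1]
    - [-0.6,0.007,0,0,-1]
    - [-0.877,0.007,0,0,-1]
    - [-0.877,0.007,0,0,-1]
    - [-0.877,0.007,0.2,0,-1]
    - [-0.877,0.007,0.4,0,-1]
    - [-0.877,0.007,0.56,0,-1]
    - [-0.877,0.007,0.56,0,-1]

```text
clock: 21.78
position: [0.4713, -0.14, 0.0499]
ee_rot: [0.757, 0.654, -0.002, -0.002]
ft_force: [-0.2, 0.3, 0.2]
grip_width: 0.0
grasp_force: 0.0
```

```bash
python3 -c "
from g import *
o=st();print(o['ft_force'][:2]@U)"
```

```text
t 21.77 pos [ 0.4713 -0.14    0.0499] rig [0.1373 0.0009] F [-0.19  0.25  0.18] w 0.0 gf 0.0
-0.22310233698852497
```

Request:
carry_out:
  deltas:
    - [-0.02,0,0,0,-1]
    - [-0.04,0,0,0,-1]
    - [-0.06,0,0,0,-1]
    - [-0.08,0,0,0,-1]
    - [-0.1,0,0,0,-1]
    - [-0.12,0,0,0,-1]
    - [-0.14,0,0,0,-1]
    - [-0.14,0,0,0,-1]

```text
clock: 22.78
position: [0.4698, -0.1621, 0.0521]
ee_rot: [0.757, 0.653, -0.0, -0.0]
ft_force: [0.2, 0.8, -0.6]
grip_width: 0.002
grasp_force: 0.0
```

Request:
carry_out:
  deltas:
    - [-0.015,0,0,0,-1]
    - [-0.03,0,0,0,-1]
    - [-0.045,0,0,0,-1]
    - [-0.045,0,0,0,-1]

```text
clock: 23.28
position: [0.4689, -0.1687, 0.0521]
ee_rot: [0.757, 0.653, -0.0, 0.0]
ft_force: [-0.8, 0.8, 0.2]
grip_width: -0.003
grasp_force: 0.0
```

```bash
python3 -c "
from g import *
o=st();print(o['ft_force'][:2]@U)"
```

```text
t 23.27 pos [ 0.4689 -0.1687  0.0521] rig [0.1661 0.0027] F [-0.81  0.82  0.2 ] w -0.003 gf 0.0
-0.6979624044534126
```

Request:
carry_out:
  deltas:
    - [-0.015,0,0,0,-1]
    - [-0.03,0,0,0,-1]
    - [-0.04,0,0,0,-1]
    - [-0.04,0,0,0,-1]

```text
clock: 23.78
position: [0.4681, -0.1744, 0.0521]
ee_rot: [0.757, 0.653, 0.0, -0.0]
ft_force: [-0.0, 2.1, -0.2]
grip_width: -0.006
grasp_force: 1.2
```

Request:
carry_out:
  deltas:
    - [-0.015,0,0,0,-1]
    - [-0.03,0,0,0,-1]
    - [-0.04,0,0,0,-1]
    - [-0.04,0,0,0,-1]

```text
clock: 24.28
position: [0.4672, -0.1802, 0.0521]
ee_rot: [0.757, 0.653, 0.0, -0.0]
ft_force: [0.1, 4.8, -0.1]
grip_width: -0.006
grasp_force: 2.3
```

```bash
python3 -c "
from g import *
o=st();print(o['ft_force'][:2]@U)"
```

```text
t 24.27 pos [ 0.4672 -0.1802  0.0521] rig [0.1777 0.0027] F [ 0.07  4.84 -0.05] w -0.006 gf 2.3
-4.79770186752306
```

Request:
carry_out:
  deltas:
    - [-0.015,0,0,0,-1]
    - [-0.03,0,0,0,-1]
    - [-0.045,0,0,0,-1]
    - [-0.06,0,0,0,-1]
    - [-0.075,0,0,0,-1]
    - [-0.085,0,0,0,-1]
    - [-0.085,0,0,0,-1]

```text
clock: 25.15
position: [0.4655, -0.1917, 0.0521]
ee_rot: [0.757, 0.654, 0.0, -0.001]
ft_force: [1.0, 9.5, 1.2]
grip_width: -0.005
grasp_force: 4.5
```

```bash
cat > dial.py <<'E'
from g import *
import pickle
o=st();print(o['ft_force'][:2]@U)
D={n:camera(n) for n in('top','scene')};pickle.dump(D,open('d8.pkl','wb'))
B=pickle.load(open('d5.pkl','rb'));B0=pickle.load(open('d0.pkl','rb'))
# sample housing top in rig coords, compare with the unloaded picture
def rect(c,dy):
    xs=np.arange(-.2,-.098,.001);ys=np.arange(-.024,.025,.001)
    P=np.array([[[*rw(x,y+dy),.0525] for x in xs] for y in ys]).reshape(-1,3)
    q=P@c['R'].T+c['t'];uv=(q[:,:2]/q[:,2:]*f(c)+[c['cx'],c['cy']]).astype(np.float32).reshape(len(ys),len(xs),2)
    return cv2.remap(cv2.cvtColor(c['img'],cv2.COLOR_RGB2GRAY),uv[...,0],uv[...,1],cv2.INTER_CUBIC)
T=[rect(B0['top'],.001),rect(D['top'],.001),rect(B0['scene'],-.002),rect(D['scene'],-.002)]
cv2.imwrite('pics/dial%d.png'%int(o['clock']),cv2.resize(np.vstack([np.hstack(T[:2]),np.hstack(T[2:])]),None,fx=3.9,fy=3.9))
# rod grip shift: lip line profile along X at Y=0
for n,dy in(('top',.001),('scene',-.002)):
    pr=[]
    for c in(B0[n],D[n]):
        xs=np.arange(-.1,-.01,.0005);m=0
        for y in np.arange(-.022,.023,.002):
            P=np.array([[*rw(x,y+dy),.0475] for x in xs]);q=P@c['R'].T+c['t'];uv=(q[:,:2]/q[:,2:]*f(c)+[c['cx'],c['cy']]).astype(np.float32)
            m=m+cv2.remap(c['img'],uv[None,:,0],uv[None,:,1],cv2.INTER_LINEAR)[0].astype(float)[:,:].mean(1)
        pr.append(m/23)
    a,b=pr;print(n,[ (round(x*1000),int(u),int(v)) for x,u,v in zip(xs[::6],a[::6],b[::6])])
E
python3 dial.py
```

```text
t 25.15 pos [ 0.4655 -0.1917  0.0521] rig [0.1893 0.0027] F [1.01 9.48 1.19] w -0.005 gf 4.5
-9.530794724511507
top [(-100, 95, 96), (-97, 81, 82), (-94, 109, 112), (-91, 136, 144), (-88, 150, 163), (-85, 161, 169), (-82, 165, 175), (-79, 178, 177), (-76, 186, 177), (-73, 186, 177), (-70, 170, 175), (-67, 155, 162), (-64, 169, 151), (-61, 175, 156), (-58, 181, 166), (-55, 182, 179), (-52, 185, 189), (-49, 187, 184), (-46, 185, 149), (-43, 180, 123), (-40, 181, 130), (-37, 184, 135), (-34, 182, 139), (-31, 171, 142), (-28, 157, 141), (-25, 176, 139), (-22, 184, 139), (-19, 188, 140), (-16, 190, 151), (-13, 189, 161), (-10, 184, 156)]
scene [(-100, 107, 106), (-97, 101, 92), (-94, 104, 82), (-91, 116, 76), (-88, 132, 73), (-85, 151, 73), (-82, 167, 73), (-79, 178, 76), (-76, 181, 85), (-73, 176, 98), (-70, 164, 113), (-67, 142, 130), (-64, 115, 148), (-61, 94, 166), (-58, 84, 179), (-55, 82, 186), (-52, 83, 188), (-49, 85, 184), (-46, 88, 166), (-43, 91, 138), (-40, 96, 109), (-37, 104, 91), (-34, 115, 84), (-31, 125, 82), (-28, 138, 85), (-25, 155, 89), (-22, 171, 95), (-19, 180, 101), (-16, 185, 107), (-13, 188, 111), (-10, 186, 111)]
```

The scene lip shift (22–23 mm), the force and the position agree on an extension of about 22 mm, roughly 8.7 N. About 8 mm more is needed.

Request:
carry_out:
  deltas:
    - [-0.012,0,0,0,-1]
    - [-0.024,0,0,0,-1]
    - [-0.036,0,0,0,-1]
    - [-0.046,0,0,0,-1]
    - [-0.054,0,0,0,-1]
    - [-0.059,0,0,0,-1]
    - [-0.059,0,0,0,-1]
    - [-0.059,0,0,0,-1]

```text
clock: 26.25
position: [0.4643, -0.1995, 0.052]
ee_rot: [0.757, 0.654, 0.001, -0.001]
ft_force: [-0.1, 11.9, 2.5]
grip_width: -0.005
grasp_force: 6.4
```

```bash
python3 dial.py | grep -v top; ls pics
```

```text
t 26.25 pos [ 0.4643 -0.1995  0.052 ] rig [0.1972 0.0027] F [-0.08 11.95  2.45] w -0.005 gf 6.4
-11.80910579859438
scene [(-100, 107, 106), (-97, 101, 92), (-94, 104, 81), (-91, 116, 75), (-88, 132, 72), (-85, 151, 71), (-82, 167, 71), (-79, 178, 73), (-76, 181, 78), (-73, 176, 84), (-70, 164, 91), (-67, 142, 101), (-64, 115, 116), (-61, 94, 132), (-58, 84, 147), (-55, 82, 161), (-52, 83, 177), (-49, 85, 187), (-46, 88, 190), (-43, 91, 187), (-40, 96, 178), (-37, 104, 157), (-34, 115, 127), (-31, 125, 101), (-28, 138, 87), (-25, 155, 84), (-22, 171, 84), (-19, 180, 86), (-16, 185, 91), (-13, 188, 95), (-10, 186, 101)]
crop0.png
dial25.png
dial26.png
g1.png
g2.png
g3.png
g4.png
g5.png
g7.png
ov1.png
scene0.png
top0.png
```

Request:
carry_out:
  deltas:
    - [-0.007,0,0,0,-1]
    - [-0.007,0,0,0,-1]
    - [-0.007,0,0,0,-1]
    - [-0.007,0,0,0,-1]
    - [-0.007,0,0,0,-1]
    - [-0.007,0,0,0,-1]
    - [-0.007,0,0,0,-1]
    - [-0.007,0,0,0,-1]
    - [-0.007,0,0,0,-1]
    - [-0.007,0,0,0,-1]
    - [-0.007,0,0,0,-1]
    - [-0.007,0,0,0,-1]
    - [-0.007,0,0,0,-1]
    - [-0.007,0,0,0,-1]
    - [-0.007,0,0,0,-1]
    - [-0.007,0,0,0,-1]
    - [-0.007,0,0,0,-1]
    - [-0.007,0,0,0,-1]
    - [-0.007,0,0,0,-1]
    - [-0.007,0,0,0,-1]

```text
clock: 28.85
position: [0.4642, -0.2004, 0.052]
ee_rot: [0.757, 0.654, 0.001, -0.001]
ft_force: [-1.1, 13.2, 4.0]
grip_width: 0.004
grasp_force: 6.5
```

```bash
cat >> dial.py <<'E'
# pointer: mean difference (loaded - rest) along X on the dial
for n,a,b in(('top',T[0],T[1]),('scene',T[2],T[3])):
    d=b.astype(float)-a
    r=np.abs(d).mean(1);print(n,'rows',np.round(r).astype(int).tolist())
    k=np.argsort(r)[-8:];print('cols X:dI',[(int(-200+i),int(d[k,i].mean())) for i in range(0,102,2)])
np.save('T.npy',np.array(T))
E
python3 dial.py
```

```text
t 28.85 pos [ 0.4642 -0.2004  0.052 ] rig [0.1981 0.0026] F [-1.09 13.16  3.99] w 0.004 gf 6.5
-12.855968950607476
top [(-100, 95, 96), (-97, 81, 83), (-94, 109, 112), (-91, 136, 144), (-88, 150, 163), (-85, 161, 168), (-82, 165, 176), (-79, 178, 178), (-76, 186, 177), (-73, 186, 177), (-70, 170, 177), (-67, 155, 174), (-64, 169, 173), (-61, 175, 172), (-58, 181, 158), (-55, 182, 155), (-52, 185, 163), (-49, 187, 173), (-46, 185, 185), (-43, 180, 190), (-40, 181, 182), (-37, 184, 145), (-34, 182, 126), (-31, 171, 136), (-28, 157, 140), (-25, 176, 139), (-22, 184, 142), (-19, 188, 144), (-16, 190, 139), (-13, 189, 137), (-10, 184, 136)]
scene [(-100, 107, 106), (-97, 101, 92), (-94, 104, 81), (-91, 116, 75), (-88, 132, 73), (-85, 151, 72), (-82, 167, 72), (-79, 178, 73), (-76, 181, 78), (-73, 176, 84), (-70, 164, 90), (-67, 142, 99), (-64, 115, 114), (-61, 94, 129), (-58, 84, 143), (-55, 82, 157), (-52, 83, 173), (-49, 85, 184), (-46, 88, 188), (-43, 91, 187), (-40, 96, 181), (-37, 104, 164), (-34, 115, 137), (-31, 125, 108), (-28, 138, 90), (-25, 155, 83), (-22, 171, 82), (-19, 180, 
[... 902 characters left out ...]
 14, 14, 14, 14, 14, 15, 16, 17, 18, 20, 22, 24, 25, 25, 24, 21, 19, 16, 14, 12, 11, 11]
cols X:dI [(-200, 17), (-198, 14), (-196, 12), (-194, 12), (-192, 15), (-190, 24), (-188, 37), (-186, 55), (-184, 73), (-182, 87), (-180, 93), (-178, 90), (-176, 76), (-174, 57), (-172, 37), (-170, 19), (-168, 6), (-166, -1), (-164, -4), (-162, -6), (-160, -10), (-158, -15), (-156, -21), (-154, -27), (-152, -31), (-150, -34), (-148, -34), (-146, -31), (-144, -24), (-142, -15), (-140, -6), (-138, 1), (-136, 7), (-134, 9), (-132, 9), (-130, 7), (-128, 6), (-126, 6), (-124, 5), (-122, 5), (-120, 5), (-118, 5), (-116, 5), (-114, 5), (-112, 6), (-110, 7), (-108, 8), (-106, 8), (-104, 8), (-102, 8), (-100, 8)]
```

The dial pointer shift reads 30–31.7 mm, and the force implies about 29.7 mm. I'll ease back about 0.8 mm to centre the reading and hold once more, so the two seconds are certain.

Request:
carry_out:
  deltas:
    - [0.006,0,0,0,-1]
    - [0.006,0,0,0,-1]
    - [0.006,0,0,0,-1]
    - [0.006,0,0,0,-1]
    - [0.006,0,0,0,-1]
    - [0.006,0,0,0,-1]
    - [0.006,0,0,0,-1]
    - [0.006,0,0,0,-1]
    - [0.006,0,0,0,-1]
    - [0.006,0,0,0,-1]
    - [0.006,0,0,0,-1]
    - [0.006,0,0,0,-1]
    - [0.006,0,0,0,-1]
    - [0.006,0,0,0,-1]
    - [0.006,0,0,0,-1]
    - [0.006,0,0,0,-1]
    - [0.006,0,0,0,-1]
    - [0.006,0,0,0,-1]
    - [0.006,0,0,0,-1]
    - [0.006,0,0,0,-1]

```text
clock: 31.45
position: [0.4643, -0.1998, 0.052]
ee_rot: [0.757, 0.654, 0.001, -0.001]
ft_force: [0.1, 12.3, 3.4]
grip_width: -0.005
grasp_force: 6.0
```

```bash
python3 dial.py | egrep "^t |^-|cols|^scene \["
```

```text
t 31.45 pos [ 0.4643 -0.1998  0.052 ] rig [0.1975 0.0027] F [ 0.12 12.34  3.44] w -0.005 gf 6.0
-12.227440678922987
scene [(-100, 107, 107), (-97, 101, 93), (-94, 104, 82), (-91, 116, 75), (-88, 132, 72), (-85, 151, 72), (-82, 167, 71), (-79, 178, 73), (-76, 181, 78), (-73, 176, 83), (-70, 164, 90), (-67, 142, 99), (-64, 115, 113), (-61, 94, 129), (-58, 84, 144), (-55, 82, 159), (-52, 83, 176), (-49, 85, 187), (-46, 88, 191), (-43, 91, 189), (-40, 96, 181), (-37, 104, 161), (-34, 115, 131), (-31, 125, 104), (-28, 138, 88), (-25, 155, 83), (-22, 171, 83), (-19, 180, 85), (-16, 185, 90), (-13, 188, 95), (-10, 186, 101)]
cols X:dI [(-200, 1), (-198, 0), (-196, 1), (-194, 2), (-192, 0), (-190, 0), (-188, 2), (-186, 10), (-184, 28), (-182, 42), (-180, 34), (-178, 15), (-176, 4), (-174, 0), (-172, 0), (-170, 0), (-168, 3), (-166, 2), (-164, 0), (-162, 0), (-160, 1), (-158, 1), (-156, 0), (-154, -9), (-152, -21), (-150, -21), (-148, -9), (-146, 0), (-144, 2), (-142, 2), (-140, 0), (-138, 1), (-136, 3), (-134, 3), (-132, 3), (-130, 2), (-128, 1), (-126, 1), (-124, 1), (-122, 1), (-120, 2), (-118, 3), (-116, 3), (-114, 2), (-112, 0), (-110, 0), (-108, 0), (-106, 0), (-104, 0), (-102, 0), (-100, 1)]
cols X:dI [(-200, 17), (-198, 15), (-196, 14), (-194, 14), (-192, 17), (-190, 25), (-188, 38), (-186, 55), (-184, 73), (-182, 86), (-180, 93), (-178, 89), (-176, 77), (-174, 58), (-172, 38), (-170, 20), (-168, 6), (-166, -1), (-164, -6), (-162, -9), (-160, -14), (-158, -21), (-156, -27), (-154, -30), (-152, -28), (-150, -23), (-148, -15), (-146, -6), (-144, 1), (-142, 6), (-140, 7), (-138, 7), (-136, 7), (-134, 6), (-132, 5), (-130, 6), (-128, 6), (-126, 7), (-124, 7), (-122, 6), (-120, 6), (-118, 5), (-116, 5), (-114, 5), (-112, 6), (-110, 6), (-108, 7), (-106, 7), (-104, 7), (-102, 7), (-100, 7)]
```

The pointer shift is 30.6 mm, about 12.2 N, and it was held for over 2 s. Now I'll ease back slowly.

Request:
carry_out:
  deltas:
    - [0.015,0,0,0,-1]
    - [0.03,0,0,0,-1]
    - [0.045,0,0,0,-1]
    - [0.06,0,0,0,-1]
    - [0.075,0,0,0,-1]
    - [0.09,0,0,0,-1]
    - [0.105,0,0,0,-1]
    - [0.12,0,0,0,-1]
    - [0.135,0,0,0,-1]
    - [0.15,0,0,0,-1]
    - [0.165,0,0,0,-1]
    - [0.18,0,0,0,-1]
    - [0.195,0,0,0,-1]
    - [0.21,0,0,0,-1]
    - [0.225,0,0,0,-1]
    - [0.24,0,0,0,-1]
    - [0.255,0,0,0,-1]
    - [0.27,0,0,0,-1]
    - [0.28,0,0,0,-1]
    - [0.28,0,0,0,-1]

```text
clock: 34.05
position: [0.4702, -0.1602, 0.0521]
ee_rot: [0.757, 0.653, 0.0, -0.0]
ft_force: [0.6, 0.2, 0.4]
grip_width: -0.001
grasp_force: 0.0
```

```bash
python3 dial.py | egrep "^t |^-|^top \[|^scene \["
```

```text
t 34.05 pos [ 0.4702 -0.1602  0.0521] rig [0.1574 0.0028] F [0.55 0.24 0.42] w -0.001 gf 0.0
-0.3160398579902123
top [(-100, 95, 96), (-97, 81, 81), (-94, 109, 111), (-91, 136, 142), (-88, 150, 154), (-85, 161, 152), (-82, 165, 158), (-79, 178, 167), (-76, 186, 184), (-73, 186, 189), (-70, 170, 185), (-67, 155, 158), (-64, 169, 130), (-61, 175, 130), (-58, 181, 135), (-55, 182, 139), (-52, 185, 140), (-49, 187, 140), (-46, 185, 140), (-43, 180, 139), (-40, 181, 135), (-37, 184, 147), (-34, 182, 160), (-31, 171, 159), (-28, 157, 147), (-25, 176, 149), (-22, 184, 156), (-19, 188, 162), (-16, 190, 164), (-13, 189, 165), (-10, 184, 163)]
scene [(-100, 107, 109), (-97, 101, 100), (-94, 104, 100), (-91, 116, 109), (-88, 132, 123), (-85, 151, 141), (-82, 167, 161), (-79, 178, 176), (-76, 181, 184), (-73, 176, 185), (-70, 164, 180), (-67, 142, 166), (-64, 115, 139), (-61, 94, 109), (-58, 84, 87), (-55, 82, 77), (-52, 83, 74), (-49, 85, 73), (-46, 88, 75), (-43, 91, 78), (-40, 96, 82), (-37, 104, 89), (-34, 115, 94), (-31, 125, 97), (-28, 138, 98), (-25, 155, 96), (-22, 171, 93), (-19, 180, 90), (-16, 185, 86), (-13, 188, 80), (-10, 186, 72)]
```

A residual of about 2 mm (carriage friction) remains. I'll push the carriage back a few mm from inside the bow to give slack.

Request:
carry_out:
  deltas:
    - [0.03,0,0,0,-1]
    - [0.055,0,0,0,-1]
    - [0.07,0,0,0,-1]
    - [0.085,0,0,0,-1]
    - [0.1,0,0,0,-1]
    - [0.115,0,0,0,-1]
    - [0.125,0,0,0,-1]
    - [0.125,0,0,0,-1]

```text
clock: 35.15
position: [0.473, -0.1416, 0.0521]
ee_rot: [0.757, 0.653, 0.0, -0.0]
ft_force: [-0.2, -0.6, 0.0]
grip_width: 0.003
grasp_force: 0.2
```

```bash
python3 dial.py | egrep "^t |^-|^top \[|^scene \["
```

```text
t 35.15 pos [ 0.473  -0.1416  0.0521] rig [0.1387 0.0028] F [-0.22 -0.56  0.03] w 0.003 gf 0.2
top [(-100, 95, 96), (-97, 81, 83), (-94, 109, 109), (-91, 136, 136), (-88, 150, 150), (-85, 161, 162), (-82, 165, 166), (-79, 178, 179), (-76, 186, 188), (-73, 186, 186), (-70, 170, 163), (-67, 155, 124), (-64, 169, 128), (-61, 175, 137), (-58, 181, 139), (-55, 182, 139), (-52, 185, 140), (-49, 187, 140), (-46, 185, 137), (-43, 180, 132), (-40, 181, 146), (-37, 184, 158), (-34, 182, 159), (-31, 171, 153), (-28, 157, 145), (-25, 176, 154), (-22, 184, 160), (-19, 188, 164), (-16, 190, 165), (-13, 189, 167), (-10, 184, 162)]
scene [(-100, 107, 111), (-97, 101, 104), (-94, 104, 108), (-91, 116, 120), (-88, 132, 136), (-85, 151, 154), (-82, 167, 167), (-79, 178, 174), (-76, 181, 173), (-73, 176, 164), (-70, 164, 150), (-67, 142, 128), (-64, 115, 102), (-61, 94, 81), (-58, 84, 70), (-55, 82, 68), (-52, 83, 69), (-49, 85, 70), (-46, 88, 71), (-43, 91, 72), (-40, 96, 73), (-37, 104, 72), (-34, 115, 66), (-31, 125, 59), (-28, 138, 55), (-25, 155, 52), (-22, 171, 50), (-19, 180, 50), (-16, 185, 50), (-13, 188, 50), (-10, 186, 49)]
```

Gauge is back at zero: the lip profile matches the unloaded one. I'll back off from the contact slightly, then lift straight out.

Request:
carry_out:
  deltas:
    - [-0.05,0,0,0,-1]
    - [-0.05,0,0,0,-1]
    - [-0.05,0,-0.2,0,-1]
    - [-0.05,0,-0.5,0,-1]
    - [-0.05,0,-0.8,0,-1]
    - [-0.5,0,-1,0,-1]
    - [-1,0,-1,0,-1]
    - [-1,0,-1,0,-1]
    - [-1,0,-1,0,-1]
    - [-1,0,-1,0,-1]

```text
clock: 36.5
position: [0.4513, -0.289, 0.2018]
ee_rot: [0.757, 0.654, 0.0, -0.0]
ft_force: [0.3, -0.3, -0.4]
grip_width: -0.001
grasp_force: 0.0
```

```bash
python3 chk.py; python3 - <<'E'
from g import *
import pickle
D=pickle.load(open('d7.pkl','rb'));B=pickle.load(open('d0.pkl','rb'))
c=D['top'];P=pts(c);d=P[...,:2]-RIG;X=d@U;Y=d@V
# coupon height by side, for roll/pitch
for lo,hi in((-.062,-.04),(-.02,.02),(.064,.085)):
    for a,b in((-.013,0.001),(.001,.015)):
        s=(c['depth']>0)&(X>lo)&(X<hi)&(Y>a)&(Y<b)&(abs(Y-.001)<(.007 if lo==-.02 else .015));print(lo,a,s.sum(),np.round(np.median(P[s][:,2])*1000,1))
for q in("short_coupon","timer","cup_a"):
    for n in D: print(q,n,[[np.round(x["position"],3).tolist() for x in boxes_of(q,p)[:2]] for p in (D[n],)] if 0 else '')
g0=cv2.cvtColor(B['top']['img'],cv2.COLOR_RGB2GRAY);g1=cv2.cvtColor(c['img'],cv2.COLOR_RGB2GRAY)
for nm,(u0,u1,v0,v1) in dict(short=(184,211,200,234),timer=(300,325,168,190),cups=(400,440,200,238)).items():
    print(nm,np.abs(g0[v0:v1,u0:u1].astype(int)-g1[v0:v1,u0:u1]).mean())
E
```

```text
t 36.5 pos [ 0.4513 -0.289   0.2018] rig [0.2877 0.0029] F [ 0.28 -0.26 -0.41] w -0.001 gf 0.0
top [(-90, 6, np.float64(49.5)), (-80, 10, np.float64(46.7)), (-70, 10, np.float64(37.5)), (-60, 10, np.float64(36.0)), (-50, 9, np.float64(35.4)), (-40, 9, np.float64(35.0)), (-30, 11, np.float64(35.9)), (-20, 8, np.float64(37.5)), (-10, 11, np.float64(36.4)), (0, 8, np.float64(33.9)), (10, 11, np.float64(36.6)), (20, 7, np.float64(35.7)), (30, 11, np.float64(35.5)), (40, 8, np.float64(37.1)), (50, 10, np.float64(34.7)), (60, 9, np.float64(35.5)), (70, 10, np.float64(36.9)), (80, 10, np.float64(37.1)), (90, 8, np.float64(29.0)), (100, 10, np.float64(30.5)), (110, 7, np.float64(34.5))]
scene [(-90, 3, np.float64(42.0)), (-80, 10, np.float64(41.3)), (-70, 8, np.float64(42.1)), (-60, 8, np.float64(36.6)), (-50, 3, np.float64(33.6)), (-40, 10, np.float64(30.1)), (-30, 7, np.float64(27.9)), (-20, 7, np.float64(29.5)), (-10, 5, np.float64(31.2)), (0, 9, np.float64(28.4)), (10, 5, np.float64(33.6)), (20, 5, np.float64(32.5)), (30, 5, np.float64(35.0)), (40, 4, np.float64(32.1)), (50, 3, np.float64(34.9)), (60, 7, np.float64(34.5)), (70, 4, np.float64(34.8)), (80, 10, np.float64(33.2)), (90, 5, np.float64(30.1)), (110, 3, np.float64(35.3))]
-0.062 -0.013 18 35.8
-0.062 0.001 21 36.9
-0.02 -0.013 19 36.3
-0.02 0.001 19 35.5
0.064 -0.013 19 36.0
0.064 0.001 22 35.9
short_coupon top 
short_coupon scene 
timer top 
timer scene 
cup_a top 
cup_a scene 
short 2.6862745098039214
timer 2.536363636363636
cups 13.11907894736842
```

The coupon is flat at 36 mm along its whole length and the bystanders were never approached. The cup difference is most likely the arm's shadow, as the arm is parked nearby.

```bash
python3 -c "
from h import *
print(ticket.hand_in())"
```

```text
the job is handed in; nothing more can be done
None
```

The job is handed in at about 36.5 s. The long coupon was loaded, held at about 12 N for over 2 s, and eased back to zero, and it lies flat in both grips. No verdict was returned, and I didn't check the cups against their starting positions.

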